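Rake dropped dosing scoops from under the drying rack and lay each by its jar

ROBOT

A 7-joint arm with a two-finger parallel gripper is mounted at the origin on a cart in front of the work surface, level with it; the furniture and walls round the work are solid. World frame = base frame: x ahead of the robot, y to its left, z up, the work surface at z = 0. Lengths are in m, angles in rad, forces in N, time in s.
With the tool pointing down it reaches from about 0.35 to 0.9 m from the base axis. Payload 8.1 kg.
Tool frame: the origin (TCP) lies midway between the tips of the shut fingers; the grasp point (between the pads) lies 19 mm behind it; z points along the fingers, y is the line along which they close (so a half turn about z gives the same grasp; the last joint's range is limited). The gripper opens to 92 mm and grips with 3 to 60 N. Pads are 19 mm wide; open, the fingers measure 130 mm over their backs; the gripper's body (75 mm by 190 mm) begins 47 mm behind the grasp point.
Start: joints at [-0.103, 0.434, 0.025, 1.573, -0.012, 1.134, -0.075], TCP at [0.625, -0, 0.205] pointing down, gripper open.
Joint ranges: [-2.62, 2.62], [-0.44, 2.09], [-1.27, 1.32], [0.08, 2.57], [-1.32, 4.46], [0.12, 2], [-2.74, 2.74]. Speed limits (rad/s): [2.22, 2.22, 3.01, 3.01, 3.14, 3.14, 3.14].

INTERFACE

Orientations are given as a rotation vector (axis times angle).
In Python, from cell import arm gives the robot as it stands.
- The arm moves only by the tool send_rows, never from a script. Its argument "increments" is a list of rows, each a list of 3 entries, a list of its own where there are three numbers: the finger opening in cm, from 0 to 9.18, then the shift along the tool's x, y, z in cm, then the turn, a rotation vector about the tool's x, y, z in rad. A call has 1 to 5 rows; each row shifts and turns the commanded pose from where the row before left it, along the tool's axes as they then stand; what a row does not reach is not made up. A row lasts 1/10 s, in which the tool goes at most 50 mm and 8.59 degrees, less where a joint would pass 70% of its speed; a pose out of reach is approached as far as the arm can. A call is refused whole if a number of a shift passes 5 or a number of a turn 0.15, either way. A call with a gripper value outside its range is refused whole. The fingers move at their own pace and stop on an object; "force" is the grip in N (left out, the last holds). Time passes only in rows, so rows that do not move let the fingers close. It gives the time, the measured TCP pose, the force, the opening and the grip force at its end, in the units of the state.
- arm.observe(): the state, without advancing time (a new reading comes with each control period).
- arm.get_image(name): name is "scene" or "side" or "wrist"; returns the picture (420x560x3 uint8, red, green, blue); there is no depth.
- arm.camera_params(name): a dict with "camera_matrix" (3x3 intrinsics, pixels), "R" (3x3) and "t" (3): a world point X has camera coordinates R X + t. Camera axes: x right, y down, z forward; pixel columns grow to the right and rows downward; lengths in m; the calibration is good to about 2 mm. A picture is of the moment at which its call begins: read the wrist's pose just before it. camera_params takes no time and is no camera call; for the wrist camera it gives the pose at the moment of the call.
- arm.sign_off(): hands the job in; it is judged then, once.
The state is a dict: "clock": time; "joints": joint angles; "dq": joint speeds; "joint_efforts": joint torques, N m; "position": TCP position; "ee_rot": TCP orientation; "force": force on the tool from outside, world axes, zero at the start; "ft_torque": the same for the moment, N m; "width": opening from 0.0 (shut) to 1.0 (fully open); "gripper_force": force on a finger pad.
Only numpy, scipy, OpenCV 4.12 (cv2) and the standard library are available. Lean on these libraries where they do the work, as an engineer would, in place of code of your own. Each camera call takes 0.05 s, during which the arm holds its last target. There are 200 camera calls.

TASK

Two or three colour-coded dosing scoops have slid under the low drying rack: reach in with the flat rake, drag them all out, and lay each one flat on the worktop directly in front of (on the robot's side of) the jar whose cap has its colour, lengthwise, one end pointing at the jar (either end) and about 1 to 2 cm from it without touching. Lay the rake back flat on its black mat, the whole length on it, and do not knock over the jars or push them away.

Things in the scene. Friction and masses are not known exactly. Their poses are not given: they have to be found in the camera images.
- rack: low slatted rack, fixed: 250 deep (x), 320 wide (y); top's underside 60 above the worktop, upper face at 70. Back (+x, inner face x = +113) and sides have walls 12 thick; only the front (-x end, x = -125, inner width 296), facing the robot's left, is open. A batten 4 high on the worktop, x = +69 to +113, stops scoops short of the back. Origin: worktop level under the centre
- rack_mouth (a point): middle of the open front edge of the rack, at worktop level
- rake: flat rake, 0.14 kg: upright blue grip block 56 long (x), 22 wide (y), 66 high on a foot 62 x 40 x 6; a steel strip 24 wide runs from it along +x, 22 to 25 above the underside, to an upright crossbar plate 56 wide (y), 6 thick (x), 0 to 25 high, at x = 260. Origin: centre of the block's underside; z up. Grip it from above by the block, across the 22 mm
- rake_head (a point): centre of the underside of the rake's crossbar, 260 mm along +x from the rake's origin
- mat: black mat, a film stuck flush on the worktop (under 1 thick), 340 long (its x) x 120 wide (its y), in front of the robot; the rake lies on it at the start. Origin: centre of its underside
- scoop_red: red plastic dosing scoop, 50 g, 90 long (its x) x 32 wide x 18 high: a square cup from x = +3 to +45 (32 wide, 18 high; treat it as solid) and a handle from x = -45 to +3 (16 wide, 12 high). Origin: underside at mid length; z up. May be absent
- jar_red: jar with a red cap, 64 diameter x 80 high, 0.6 kg, loose, upright. Origin: centre of its underside; its axes are parallel to the world's at the start (-x is the side towards the robot)
- scoop_yellow: yellow plastic dosing scoop, 50 g, 90 long (its x) x 32 wide x 18 high: a square cup from x = +3 to +45 (32 wide, 18 high; treat it as solid) and a handle from x = -45 to +3 (16 wide, 12 high). Origin: underside at mid length; z up. May be absent
- jar_yellow: jar with a yellow cap, 64 diameter x 80 high, 0.6 kg, loose, upright. Origin: centre of its underside; its axes are parallel to the world's at the start (-x is the side towards the robot)
- scoop_green: green plastic dosing scoop, 50 g, 90 long (its x) x 32 wide x 18 high: a square cup from x = +3 to +45 (32 wide, 18 high; treat it as solid) and a handle from x = -45 to +3 (16 wide, 12 high). Origin: underside at mid length; z up. May be absent
- jar_green: jar with a green cap, 64 diameter x 80 high, 0.6 kg, loose, upright. Origin: centre of its underside; its axes are parallel to the world's at the start (-x is the side towards the robot)
There are look-alikes about, which are no part of the job. What is shaped like the jar_red but pink is not meant.

How it is judged:
On the way, in this order (a step that is already met when the one before it is completed fails the run):
1. the rake's crossbar has been under the rack (x of rake_head in the frame of rack between -0.09 and 0.125 m and y of rake_head in the frame of rack between -0.16 and 0.16 m and height (world z) of rake_head below 0.055 m), for 0.1 s.
2. every scoop is out from under the rack (x of each of scoop_red, scoop_yellow, scoop_green in the frame of rack below -0.15 m), for 0.1 s.
At the end, for the whole second after the job is handed in: Each scoop present lies flat before its jar, not touching it: its middle 79-122 mm from the jar's axis towards the robot, within 20 mm sideways, in line within 0.3 rad. Jars upright. Rake flat on the mat, block and crossbar within 45 mm of its long centre line and within its length. All at rest (x of scoop_red in the frame of jar_red between -0.122 and -0.079 m and y of scoop_red in the frame of jar_red between -0.02 and 0.02 m and angle between the x axis of scoop_red and the x axis of jar_red, either way round below 0.3 rad and angle between each of scoop_red, scoop_yellow, scoop_green's own z axis and vertical below 0.15 rad and height (world z) of each of scoop_red, scoop_yellow, scoop_green below 0.008 m and linear speed of each of scoop_red, scoop_yellow, scoop_green, rake below 0.02 m/s and contact force between scoop_red and jar_red below 0.1 N and x of scoop_yellow in the frame of jar_yellow between -0.122 and -0.079 m and y of scoop_yellow in the frame of jar_yellow between -0.02 and 0.02 m and angle between the x axis of scoop_yellow and the x axis of jar_yellow, either way round below 0.3 rad and contact force between scoop_yellow and jar_yellow below 0.1 N and x of scoop_green in the frame of jar_green between -0.122 and -0.079 m and y of scoop_green in the frame of jar_green between -0.02 and 0.02 m and angle between the x axis of scoop_green and the x axis of jar_green, either way round below 0.3 rad and contact force between scoop_green and jar_green below 0.1 N and angle between each of jar_red, jar_yellow, jar_green, rake's own z axis and vertical below 0.1 rad and height (world z) of each of jar_red, jar_yellow, jar_green below 0.01 m and x of rake in the frame of mat between -0.17 and 0.17 m and y of rake in the frame of mat between -0.045 and 0.045 m and height (world z) of each of rake, rake_head below 0.012 m and x of rake_head in the frame of mat between -0.17 and 0.17 m and y of rake_head in the frame of mat between -0.045 and 0.045 m).
It fails at once if the red-capped jar is knocked over or shoved more than 6 cm (angle between jar_red's own z axis and vertical above 0.5 rad or distance of jar_red from where it was at the start of the episode above 0.06 m).
It fails at once if the yellow-capped jar is knocked over or shoved more than 6 cm (angle between jar_yellow's own z axis and vertical above 0.5 rad or distance of jar_yellow from where it was at the start of the episode above 0.06 m).
It fails at once if the green-capped jar is knocked over or shoved more than 6 cm (angle between jar_green's own z axis and vertical above 0.5 rad or distance of jar_green from where it was at the start of the episode above 0.06 m).
Of scoop_red, scoop_yellow, scoop_green only 2 to 3 are there at a start; the rules pass over those that are not, and their reading is None.
At some moment in a run one of scoop_red, scoop_yellow, scoop_green may be knocked a few centimetres aside while the robot is not near it.
Once in a run the grip may slacken for a moment while it holds something.
It also fails if it takes over 210 s, if anything falls off the work surface, if the arm or the gripper's body presses on something with over 40 N, if the wrist force passes 120 N, or if a joint passes its speed limit or range.

## Working session

There is one attempt and no reset: what is moved stays moved. The work goes in short steps, Python scripts to look and compute and a tool call to move; the robot and the scene stay as the last step left them, time stands still between calls to the robot, and variables do not carry over. Pictures are saved under pics/ and viewed, at most 14 in all, crops included, and the job is handed in when it is done.

Besides the shell and the picture viewer there is one more tool, called as name([rows], argument=value, ...), one row to a line, values as JSON. send_rows: Moves the arm, as the interface text tells. Its arguments: {"type":"object","properties":{"increments":{"type":"array"},"force":{"type":"number"}},"required":["increments"]}

```bash
mkdir -p pics
cat > h.py <<'E'
import numpy as np, cv2
from cell import arm
from scipy.spatial.transform import Rotation as Ro
def cam(n):
    p=arm.camera_params(n); return np.array(p["camera_matrix"]),np.array(p["R"]),np.array(p["t"])
def ray(n,u,v,z,c=None):
    K,R,t=c or cam(n); d=R.T@np.linalg.inv(K)@np.array([u,v,1.]); o=-R.T@t
    return o+d*(z-o[2])/d[2]
def proj(n,X,c=None):
    K,R,t=c or cam(n); q=K@(R@np.array(X)+t); return q[:2]/q[2]
def tri(n1,p1,n2,p2,c1=None,c2=None):
    A=[];b=[]
    for n,p,c in((n1,p1,c1),(n2,p2,c2)):
        K,R,t=c or cam(n); d=R.T@np.linalg.inv(K)@np.array([*p,1.]); d/=np.linalg.norm(d); o=-R.T@t
        M=np.eye(3)-np.outer(d,d); A.append(M); b.append(M@o)
    return np.linalg.solve(sum(A),sum(b))
def snap(n,f):
    im=np.array(arm.get_image(n)); cv2.imwrite(f"pics/{f}.png",im[:,:,::-1]); return im
def st():
    s=arm.observe(); print(round(s["clock"],2),np.round(s["position"],4),np.round(Ro.from_rotvec(s["ee_rot"]).as_matrix(),3).tolist(),np.round(s["force"],1),s["width"]); return s
E
python3 - <<'E'
from h import *
import cv2
a=snap("scene","s0");b=snap("side","d0");w=snap("wrist","w0")
cv2.imwrite("pics/c0.png",cv2.resize(np.hstack([a,b]),(800,300))[:,:,::-1])
st()
for n in("scene","side","wrist"):
    K,R,t=cam(n);print(n,K[0,0],np.round(-R.T@t,3),np.round(R[2],2))
E
```

```text
0.15 [ 0.6246 -0.      0.2045] [[0.0, 1.0, -0.001], [1.0, -0.0, -0.0], [-0.0, -0.001, -1.0]] [-0.2  0.1 -0.4] 1.0005506726439548
scene 393.491879932238 [-0.376 -0.642  0.794] [ 0.67  0.48 -0.56]
side 388.586995755738 [ 0.42  -0.999  0.726] [ 0.09  0.81 -0.58]
wrist 325.19661267693516 [0.625 0.075 0.385] [ 0.   -0.28 -0.96]
```

View pics/s0.png

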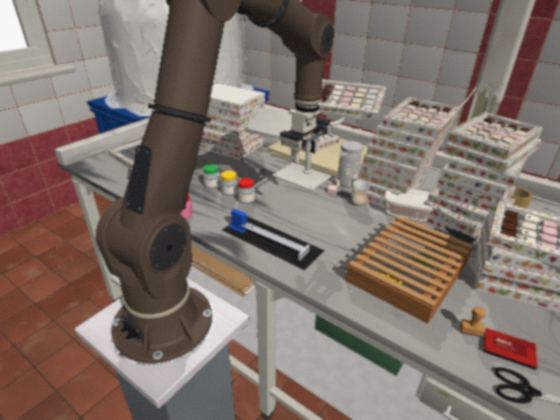

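View pics/d0.png

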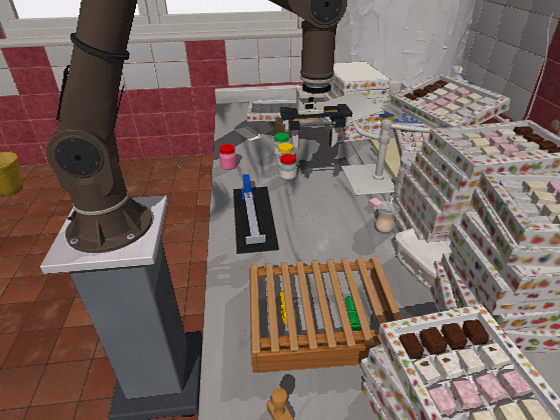

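Scene: jars green (211,172), yellow (229,180), red (246,187); rake on the mat (270,237); rack (410,265). Side view: yellow scoop seen through the slats at (283,312), green at (352,312); jars at (282,140), (286,150), (288,162).

Run:
```python
from h import *
b=cv2.imread("pics/d0.png");a=cv2.imread("pics/s0.png")
c1=cv2.resize(b[120:380,215:405],None,fx=2.3,fy=2.3,interpolation=cv2.INTER_CUBIC)
c2=cv2.resize(a[150:320,180:480],(400,227),interpolation=cv2.INTER_CUBIC)
out=np.zeros((598,800,3),np.uint8);out[:c1.shape[0],:c1.shape[1]]=c1[:598]
c2=c2[:, :800-c1.shape[1]] if c1.shape[1]+400>800 else c2
out[:227,c1.shape[1]:c1.shape[1]+c2.shape[1]]=c2
w=cv2.resize(cv2.imread("pics/w0.png"),(360,270));out[260:530,438:798]=w
cv2.imwrite("pics/v1.png",out)
def masks(n,im):
    h=cv2.cvtColor(im,cv2.COLOR_BGR2HSV)
    for nm,lo,hi in(("red",(0,190,90),(6,255,255)),("red2",(174,190,90),(180,255,255)),("yel",(22,190,110),(33,255,255)),("grn",(45,150,60),(80,255,255)),("blue",(105,160,80),(125,255,255))):
        m=cv2.inRange(h,lo,hi);k,_,s,c=cv2.connectedComponentsWithStats(m)
        for i in range(1,k):
            if s[i,4]>25:print(n,nm,s[i].tolist(),np.round(c[i],1))
masks("scene",a);masks("side",b);masks("wrist",cv2.imread("pics/w0.png"))
```

```text
scene red [239, 179, 14, 9, 100] [245.6 182.6]
scene red [485, 330, 51, 37, 753] [510.9 348.3]
scene red2 [513, 342, 15, 14, 33] [520.1 349.4]
scene yel [222, 172, 13, 8, 91] [228.2 175.3]
scene grn [204, 165, 13, 8, 86] [210.2 168.4]
scene blue [89, 98, 54, 32, 499] [113.1 113.3]
scene blue [96, 115, 10, 17, 88] [100.8 123.1]
scene blue [229, 210, 18, 23, 270] [237.9 220.8]
side red [220, 144, 14, 10, 115] [226.6 148.3]
side red [280, 154, 16, 11, 133] [287.6 158.5]
side yel [278, 143, 15, 10, 123] [285.3 147.4]
side yel [0, 175, 8, 18, 82] [  2.5 184.1]
side yel [280, 291, 7, 33, 126] [283.2 307.4]
side grn [275, 133, 14, 9, 109] [281.2 137. ]
side grn [346, 297, 15, 33, 240] [352.1 313.4]
side blue [241, 174, 12, 25, 147] [246.  185.4]
wrist blue [41, 30, 76, 71, 3816] [77.9 64.5]
```

View pics/v1.png

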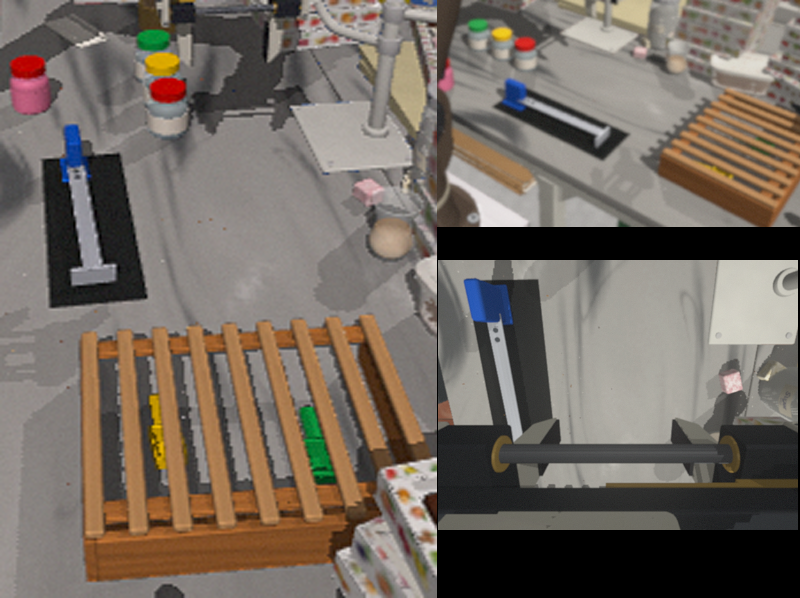

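The close view shows the rack's mouth facing +y (away from the side camera), a yellow and a green scoop below the slats, the pink jar as decoy. I'll measure rack, jars, rake and mat.

Run:
```python
from h import *
f=lambda u,v:(215+u/2.3,120+v/2.3)
for nm,p,z in (("rackTL",f(82,333),.07),("TR",f(375,316),.07),("BL",f(85,533),.07),("BR",f(423,505),.07),("yel",(283.2,307.4),.01),("grn",(352.1,313.4),.01),
  ("matTL",f(43,158),0),("matTR",f(121,153),0),("matBL",f(50,306),0),("matBR",f(147,297),0)):
    print(nm,np.round(ray("side",*p,z),3))
for nm,p,q in(("jr",(245.6,182.6),(287.6,158.5)),("jy",(228.2,175.3),(285.3,147.4)),("jg",(210.2,168.4),(281.2,137)),):
    print(nm,np.round(tri("scene",p,"side",q),3),np.round(ray("side",*q,.075),3))
# rake block top & ends in side
print("blk",np.round(tri("scene",(237.9,220.8),"side",(246,185.4)),3))
for p in ((72,126),(94,275),(70,275),(117,275)): print(np.round(ray("side",*f(*p),.066 if p[1]<200 else .025),3))
# mat corners scene: crop offset 180,150 scale 4/3
g=lambda u,v:(180+(u-437)*.75,150+v*.75)
for p in ((512,87),(627,132),(608,157),(494,107)): print("mat sc",np.round(ray("scene",*g(*p),0),3))
for p in ((705,90),(660,160)): print("rack sc",np.round(ray("scene",*g(*p),.07),3))
```

```text
rackTL [ 0.418 -0.299  0.07 ]
TR [ 0.733 -0.313  0.07 ]
BL [ 0.408 -0.542  0.07 ]
BR [ 0.698 -0.55   0.07 ]
yel [ 0.487 -0.39   0.01 ]
grn [ 0.642 -0.427  0.01 ]
matTL [0.378 0.169 0.   ]
matTR [0.498 0.167 0.   ]
matBL [ 0.382 -0.172  0.   ]
matBR [ 0.5   -0.171  0.   ]
jr [0.576 0.22  0.076] [0.576 0.225 0.075]
jy [0.579 0.311 0.075] [0.579 0.314 0.075]
jg [0.574 0.403 0.076] [0.574 0.407 0.075]
blk [0.421 0.123 0.034]
[0.426 0.145 0.066]
[ 0.438 -0.15   0.025]
[ 0.408 -0.146  0.025]
[ 0.466 -0.154  0.025]
mat sc [0.474 0.179 0.   ]
mat sc [ 0.501 -0.168  0.   ]
mat sc [ 0.398 -0.181  0.   ]
mat sc [0.378 0.154 0.   ]
rack sc [ 0.683 -0.275  0.07 ]
rack sc [ 0.387 -0.312  0.07 ]
```

send_rows([
  [9, [-4.5, -1, 0], [0, 0, 0]],
  [9, [-4.5, -1, 0], [0, 0, 0]],
  [9, [-4.5, -1, 0], [0, 0, 0]],
  [9, [-4.5, -1, 0], [0, 0, 0]],
  [9, [-4.5, -1, 0], [0, 0, 0]],
])

```text
clock: 0.65
position: [0.5742, -0.2266, 0.2049]
ee_rot: [-2.221, -2.221, 0.0]
force: [-0.0, 0.0, -0.0]
width: 0.981
gripper_force: 0.0
```

send_rows([
  [9, [-4.5, -1, 1], [0, 0, 0]],
  [9, [-4.5, -1, 0], [0, 0, 0]],
  [9, [-4.5, -1, 0], [0, 0, 0]],
  [9, [-4.5, -1, 0], [0, 0, 0]],
  [9, [0, 0, 0], [0, 0, 0]],
])

```text
clock: 1.15
position: [0.5302, -0.4136, 0.1945]
ee_rot: [2.232, 2.209, -0.008]
force: [-0.1, -0.1, -0.0]
width: 0.976
gripper_force: 0.0
```

Run:
```python
from h import *
st();a=snap("wrist","w1");a2=snap("side","d1")
c=cam("wrist");print(repr(c))
b=cv2.resize(a2[220:380,215:415],(320,256))
o=np.zeros((420,880,3),np.uint8)
o[:,:560]=a;o[:256,560:]=b
cv2.imwrite("pics/v2.png",cv2.resize(o,(800,382))[:,:,::-1])
```

```text
1.15 [ 0.5302 -0.4136  0.1945] [[0.01, 1.0, -0.003], [1.0, -0.01, -0.004], [-0.004, -0.003, -1.0]] [-0.1 -0.1 -0. ] 0.9761149015979075
(array([[325.19661268,   0.        , 276.12446465],
       [  0.        , 325.19661268, 211.05500908],
       [  0.        ,   0.        ,   1.        ]]), array([[ 9.99995538e-01, -2.97505170e-03,  2.70669543e-04],
       [-2.93252614e-03, -9.60332580e-01,  2.78841775e-01],
       [-5.69635918e-04, -2.78841325e-01, -9.60337020e-01]]), array([-0.53551779, -0.42137617,  0.26772239]))
```

View pics/w1.png

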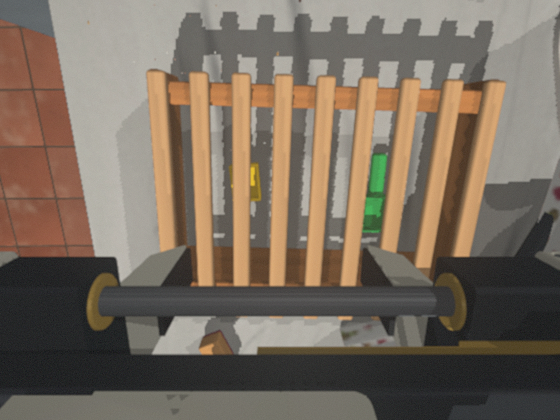

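Two scoops under the slats: yellow (cup at about (252,182)) and green (handle (378,172), cup (372,215)); the rack's front edge runs from (147,73) to (504,83).

Run:
```python
from h import *
a=cv2.imread("pics/w1.png");d=cv2.imread("pics/d1.png");c=cam("wrist")
for p in((147,73),(504,83)): print("front",np.round(ray("wrist",*p,.07,c),3))
L=ray("wrist",147,73,.07,c);Rr=ray("wrist",504,83,.07,c);print(np.linalg.norm(L-Rr))
for n,im,cc in(("wrist",a,c),("side",d,cam("side"))):
    h=cv2.cvtColor(im,cv2.COLOR_BGR2HSV)
    for nm,lo,hi in(("yel",(20,190,70),(33,255,255)),("grn",(45,120,40),(85,255,255)),("red",(0,200,60),(5,255,255)),("red2",(174,180,60),(180,255,255))):
        m=cv2.inRange(h,lo,hi)
        k,_,s,ct=cv2.connectedComponentsWithStats(m)
        for i in range(1,k):
            x,y,w,hh,A=s[i]
            if A>15 and (n=="wrist" or y>240):
                print(n,nm,s[i].tolist(),[np.round(ray(n,u,v,.015,cc)[:2],3).tolist() for u,v in((x,y),(x+w,y),(x,y+hh),(x+w,y+hh))])
r=lambda u,v:np.round(ray("wrist",u,v,.018,c)[:2],3)
o=cv2.resize(a[120:260,140:480],None,fx=2.3,fy=2.3,interpolation=cv2.INTER_CUBIC)
cv2.imwrite("pics/v3.png",o)
```

```text
front [ 0.422 -0.295  0.07 ]
front [ 0.734 -0.304  0.07 ]
0.3118532848679297
wrist yel [251, 167, 4, 19, 66] [[0.507, -0.385], [0.511, -0.385], [0.506, -0.407], [0.511, -0.407]]
wrist grn [370, 155, 17, 38, 493] [[0.637, -0.372], [0.656, -0.372], [0.641, -0.415], [0.66, -0.415]]
wrist grn [365, 197, 18, 20, 283] [[0.635, -0.42], [0.656, -0.42], [0.637, -0.444], [0.658, -0.444]]
wrist grn [363, 230, 16, 2, 32] [[0.636, -0.459], [0.655, -0.46], [0.636, -0.462], [0.655, -0.462]]
side yel [280, 291, 8, 33, 156] [[0.484, -0.342], [0.504, -0.344], [0.473, -0.44], [0.491, -0.442]]
side grn [345, 297, 16, 33, 267] [[0.637, -0.381], [0.675, -0.386], [0.613, -0.474], [0.648, -0.478]]
```

View pics/v3.png

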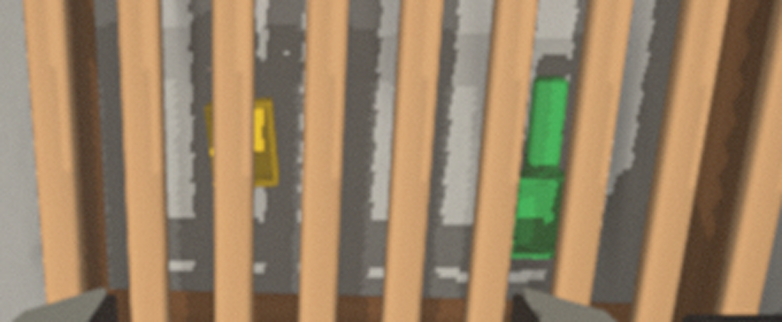

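send_rows([
  [9, [4.5, -1.1, 0], [0, 0, 0]],
  [9, [4.5, -1.1, 0], [0, 0, 0]],
  [9, [4.5, -1.1, 0], [0, 0, 0]],
  [9, [4.5, -1.1, 0], [0, 0, 0]],
  [9, [4.5, -1.1, 0], [0, 0, 0]],
])

```text
clock: 1.75
position: [0.4795, -0.1763, 0.1951]
ee_rot: [-2.218, -2.224, -0.001]
force: [1.0, 0.2, -0.3]
width: 0.979
gripper_force: 0.0
```

send_rows([
  [9, [4.5, -1.1, 0], [0, 0, 0]],
  [9, [4.5, -1.1, 0], [0, 0, 0]],
  [9, [4.5, -1.1, 0], [0, 0, 0]],
  [9, [4.5, -1.1, 0], [0, 0, 0]],
  [9, [0, 0, 0], [0, 0, 0]],
])

```text
clock: 2.25
position: [0.4341, 0.0076, 0.1953]
ee_rot: [-2.208, -2.233, -0.002]
force: [0.5, -0.8, -0.3]
width: 0.978
gripper_force: 0.0
```

```bash
cat >> h.py <<'E'
def blob(im,lo,hi,amin=60):
    m=cv2.inRange(cv2.cvtColor(im,cv2.COLOR_RGB2HSV),lo,hi)
    cs,_=cv2.findContours(m,cv2.RETR_EXTERNAL,cv2.CHAIN_APPROX_NONE)
    return sorted([x for x in cs if cv2.contourArea(x)>amin],key=cv2.contourArea)[::-1]
BLUE=((105,140,40),(128,255,255))
E
python3 - <<'E'
from h import *
st();c=cam("wrist");a=snap("wrist","w2")
for x in blob(a,*BLUE)[:2]: print(cv2.boundingRect(x),cv2.minAreaRect(x))
for u,v in((229,163.5),(261,163.5),(262,201)): pass
E
```

```text
2.25 [0.4341 0.0076 0.1953] [[-0.011, 1.0, -0.0], [1.0, 0.011, 0.002], [0.002, -0.0, -1.0]] [ 0.5 -0.8 -0.3] 0.9781222858150512
(249, 36, 40, 74) ((269.30108642578125, 72.22099304199219), (72.05815887451172, 38.5256233215332), 86.98721313476562)
```

View pics/w2.png

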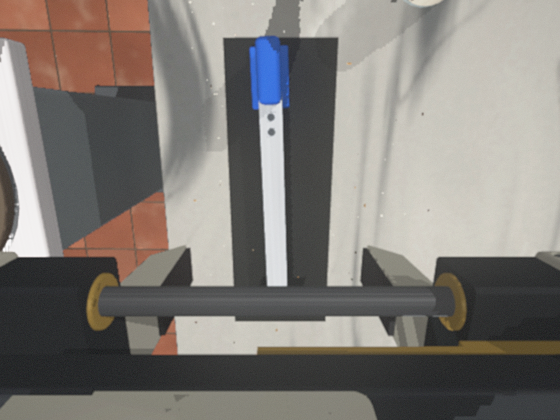

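The rake's block top spans (256–281, 38–103), foot (251–289, 46–108), strip from (271,110) to (277,285); mat edges at columns 225–337.

Run:
```python
from h import *
c=cam("wrist");r=lambda u,v,z:np.round(ray("wrist",u,v,z,c)[:2],4)
print("blk top",r(257,38,.066),r(280,38,.066),r(258,102,.066),r(281,102,.066))
print("foot",r(251,46,.006),r(251,108,.006),r(289,108,.006),r(288,46,.006))
a=r(271,115,.025);b=r(277,280,.025);print("strip",a,b,np.arctan2(b[0]-a[0],a[1]-b[1]))
print("mat",r(225,39,0),r(337,39,0),r(233,285,0),r(328,285,0))
# height by two views: block top in w0 vs w2 using camera-in-tool
K,R,t=c; s=arm.observe(); Rt=Ro.from_rotvec(s["ee_rot"]).as_matrix()
o=-R.T@t; off=Rt.T@(o-np.array(s["position"])); Rc=R@Rt
R0=np.array([[0,1,-.001],[1,0,0],[0,-.001,-1]]); o0=np.array([.6246,0,.2045])+R0@off; Rn=Rc@R0.T
c0=(K,Rn,-Rn@o0)
im=cv2.imread("pics/w0.png")[:,:,::-1]
x=blob(im,*BLUE)[0]; print(cv2.boundingRect(x)); 
v=cv2.approxPolyDP(x,3,True)[:,0];print(v.tolist())
x=blob(cv2.imread("pics/w2.png")[:,:,::-1],*BLUE)[0];print(cv2.approxPolyDP(x,3,True)[:,0].tolist())
np.savez("c0.npz",K=K,R=Rn,t=c0[2])
```

```text
blk top [0.4178 0.1439] [0.4376 0.1441] [0.4184 0.0917] [0.4391 0.0919]
foot [0.4084 0.149 ] [0.4076 0.088 ] [0.4488 0.0883] [0.4466 0.1493]
strip [0.4296 0.0808] [ 0.4376 -0.1084] 0.04225812597828463
mat [0.381  0.1565] [0.4978 0.1576] [ 0.3813 -0.1294] [ 0.5036 -0.1284]
(41, 29, 76, 72)
[[41, 31], [56, 94], [92, 95], [96, 81], [102, 100], [116, 99], [104, 38], [86, 40], [58, 29]]
[[272, 36], [256, 39], [249, 49], [254, 109], [258, 100], [276, 103], [282, 95], [283, 106], [288, 106], [287, 46], [280, 46]]
```

send_rows([
  [7, [4, -0.3, 0], [0, 0, -0.03]],
  [7, [4, -0.3, 0], [0, 0, 0]],
  [7, [3, 0, 2], [0, 0, 0]],
  [7, [0, 0, 4], [0, 0, 0]],
  [7, [0, 0, 2], [0, 0, 0]],
])

```text
clock: 2.8
position: [0.4267, 0.1105, 0.113]
ee_rot: [-2.184, -2.257, 0.003]
force: [-0.3, -1.0, -0.9]
width: 0.766
gripper_force: 0.0
```

Run:
```python
from h import *
s=st();d=np.array([.4283,.118,.022])-s["position"];print(np.round(Ro.from_rotvec(s["ee_rot"]).as_matrix().T@d*100,2))
```

```text
2.8 [0.4267 0.1105 0.113 ] [[-0.033, 0.999, -0.002], [0.999, 0.033, -0.0], [-0.0, -0.002, -1.0]] [-0.3 -1.  -0.9] 0.766204520329288
[0.75 0.2  9.09]
```

send_rows([
  [6.5, [0.7, 0.2, 3], [0, 0, -0.01]],
  [6, [0, 0, 3], [0, 0, 0]],
  [6, [0, 0, 2.2], [0, 0, 0]],
  [6, [0, 0, 0.9], [0, 0, 0]],
  [6, [0, 0, 0], [0, 0, 0]],
])

```text
clock: 3.3
position: [0.429, 0.1166, 0.0233]
ee_rot: [-2.176, -2.265, 0.003]
force: [-0.1, 0.6, 0.3]
width: 0.654
gripper_force: 0.0
```

send_rows([
  [0, [0, 0, 0], [0, 0, 0]],
  [0, [0, 0, 0], [0, 0, 0]],
  [0, [0, 0, 0], [0, 0, 0]],
  [0, [0, 0, 0], [0, 0, 0]],
  [0, [0, 0, 0], [0, 0, 0]],
], force=45)

```text
clock: 3.8
position: [0.4298, 0.1169, 0.0244]
ee_rot: [2.177, 2.265, 0.001]
force: [-1.4, -0.6, 0.3]
width: 0.266
gripper_force: 0.5
```

send_rows([
  [0, [0, 0, 0], [0, 0, 0]],
  [0, [0, 0, 0], [0, 0, 0]],
  [0, [0, 0, -2], [0, 0, 0]],
  [0, [0, 0, -2], [0, 0, 0]],
  [0, [0, 0, 0], [0, 0, 0]],
])

```text
clock: 4.3
position: [0.4312, 0.1175, 0.0658]
ee_rot: [2.176, 2.264, 0.005]
force: [-0.1, -0.1, -1.7]
width: 0.237
gripper_force: 45.0
```

Run:
```python
from h import *
s=st()
a=snap("side","d3");b=snap("wrist","w3")
cv2.imwrite("pics/v4.png",np.hstack([cv2.resize(a[120:380,200:420],None,fx=1.5,fy=1.5),cv2.resize(b,(460,390))])[:,:,::-1])
K,R,t=cam("wrist")
```

```text
4.3 [0.4312 0.1175 0.0658] [[-0.04, 0.999, 0.003], [0.999, 0.04, 0.001], [0.001, 0.003, -1.0]] [-0.1 -0.1 -1.7] 0.2371555564606438
```

View pics/v4.png

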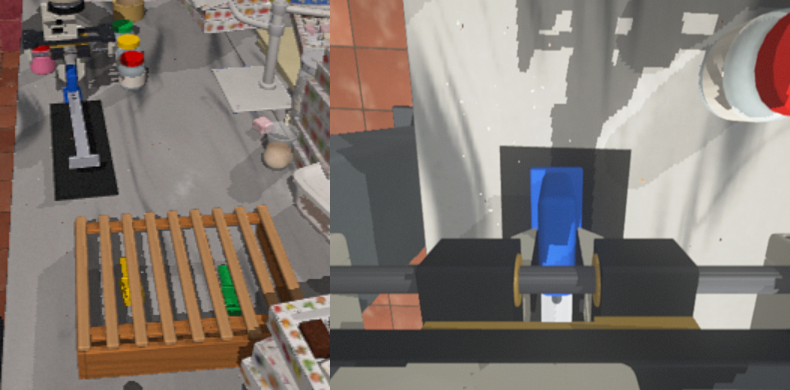

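Run:
```python
from h import *
im=cv2.imread("pics/d3.png");x0,y0,x1,y1=235,205,275,240
h=cv2.cvtColor(im,cv2.COLOR_BGR2HSV)[y0:y1,x0:x1]
m=cv2.inRange(h,(0,0,120),(180,60,255))
k,_,s,c=cv2.connectedComponentsWithStats(m);print(s.tolist())
cs,_=cv2.findContours(m,cv2.RETR_EXTERNAL,cv2.CHAIN_APPROX_NONE)
b=max(cs,key=cv2.contourArea)[:,0]+[x0,y0];print(cv2.boundingRect(b)); print(cv2.approxPolyDP(b,1.5,True)[:,0].tolist())
th=.04;T=np.array([.4312,.1175]);H=T+.26*np.array([np.sin(th),-np.cos(th)]);
for y in(-.003,.003):
  for sx in(-.028,.028):
    for z in(.0413,.0663): print(np.round(H+[sx,y],3),z,np.round(proj("side",[H[0]+sx,H[1]+y+sx*th,z]),1))
```

```text
[[0, 0, 40, 35, 1059], [11, 0, 20, 27, 298], [36, 0, 4, 19, 43]]
(246, 205, 20, 27)
[[249, 205], [251, 223], [246, 225], [246, 231], [265, 230], [264, 223], [258, 222], [255, 205]]
[ 0.414 -0.145] 0.0413 [246.9 234.9]
[ 0.414 -0.145] 0.0663 [246.3 227.9]
[ 0.47  -0.145] 0.0413 [266.8 232.8]
[ 0.47  -0.145] 0.0663 [266.5 225.8]
[ 0.414 -0.139] 0.0413 [246.8 233.6]
[ 0.414 -0.139] 0.0663 [246.2 226.5]
[ 0.47  -0.139] 0.0413 [266.6 231.5]
[ 0.47  -0.139] 0.0663 [266.3 224.5]
```

```bash
cat >> h.py <<'E'
def head(f,x0,y0,x1,y1):
    h=cv2.cvtColor(cv2.imread(f),cv2.COLOR_BGR2HSV)[y0:y1,x0:x1]
    m=cv2.inRange(h,(0,0,120),(180,60,255))
    cs,_=cv2.findContours(m,cv2.RETR_EXTERNAL,cv2.CHAIN_APPROX_NONE)
    b=max(cs,key=cv2.contourArea)[:,0]+[x0,y0];return cv2.approxPolyDP(b,1.5,True)[:,0].tolist()
E
python3 - <<'E'
from h import *
print(head("pics/d0.png",240,220,272,250))
th=.042;H=np.array([.4283,.118])+.26*np.array([np.sin(th),-np.cos(th)]);print(H)
for sx in(-.028,.028):
    for y,z in((-.003,0),(-.003,.025),(.003,.025)): print(np.round(proj("side",[H[0]+sx,H[1]+y+sx*th,z]),1))
print(head("pics/s0.png",285,230,325,262))
for sx in(-.028,.028):
    for y,z in((-.003,0),(-.003,.025),(.003,.025)): print(np.round(proj("scene",[H[0]+sx,H[1]+y+sx*th,z]),1))
E
```

```text
[[249, 220], [251, 235], [246, 237], [246, 243], [264, 241], [264, 235], [258, 234], [256, 221]]
[ 0.43921679 -0.14177071]
[247.  246.1]
[246.4 239.4]
[246.3 238. ]
[266.4 244. ]
[266.1 237.2]
[265.9 235.9]
[[285, 230], [287, 233], [323, 248], [324, 251], [314, 261], [324, 261], [324, 230]]
[301.1 260.7]
[301.5 254.4]
[299.8 253.6]
[310.4 251.3]
[310.9 245.1]
[309.3 244.4]
```

send_rows([
  [0, [-3, 2, 0], [0, 0, 0.04]],
  [0, [-3, 2, 0], [0, 0, 0]],
  [0, [-2, 2, 1], [0, 0, 0]],
  [0, [-1, 1, 0.7], [0, 0, 0]],
  [0, [0, 0, 0], [0, 0, 0]],
])

```text
clock: 4.9
position: [0.5007, 0.0262, 0.0452]
ee_rot: [-2.224, -2.218, 0.004]
force: [-0.3, 0.2, -1.7]
width: 0.237
gripper_force: 45.0
```

Run:
```python
from h import *
s=st();d=np.array([.50,-.18,.0485])-s["position"];print(np.round(Ro.from_rotvec(s["ee_rot"]).as_matrix().T@d*100,2))
```

```text
4.9 [0.5007 0.0262 0.0452] [[0.003, 1.0, -0.002], [1.0, -0.003, -0.001], [-0.001, -0.002, -1.0]] [-0.3  0.2 -1.7] 0.23726507865187865
[-2.062e+01 -1.000e-02 -3.100e-01]
```

send_rows([
  [0, [0, 0, -0.3], [0, 0, 0]],
  [0, [-3, 0, 0], [0, 0, 0]],
  [0, [-3, 0, 0], [0, 0, 0]],
  [0, [-3, 0, 0], [0, 0, 0]],
  [0, [0, 0, 0], [0, 0, 0]],
])

```text
clock: 5.4
position: [0.4999, -0.0653, 0.0503]
ee_rot: [2.225, 2.217, -0.002]
force: [0.6, 0.2, -1.7]
width: 0.237
gripper_force: 45.0
```

send_rows([
  [0, [-3, 0, 0], [0, 0, 0]],
  [0, [-3, 0, 0], [0, 0, 0]],
  [0, [-3, 0, 0], [0, 0, 0]],
  [0, [-2.6, 0, 0], [0, 0, 0]],
  [0, [0, 0, 0], [0, 0, 0]],
])

```text
clock: 5.9
position: [0.5003, -0.1807, 0.0503]
ee_rot: [2.224, 2.217, -0.001]
force: [-0.4, -0.2, -2.1]
width: 0.238
gripper_force: 45.0
```

Run:
```python
from h import *
s=st();a=snap("side","d4")
cv2.imwrite("pics/v5.png",cv2.resize(a[230:380,235:405],None,fx=3.5,fy=3.5,interpolation=cv2.INTER_CUBIC)[:,:,::-1])
```

```text
5.9 [ 0.5003 -0.1807  0.0503] [[0.003, 1.0, 0.0], [1.0, -0.003, -0.001], [-0.001, 0.0, -1.0]] [-0.4 -0.2 -2.1] 0.23831206900534369
```

View pics/v5.png

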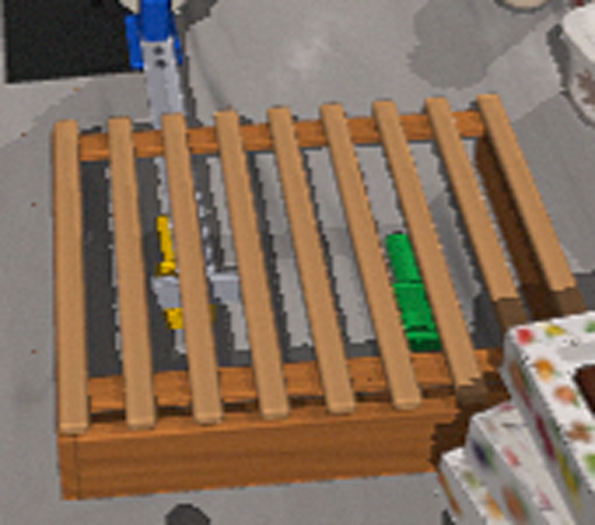

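The bar (crop rows 275–305, columns 152–240) is over the yellow cup; the yellow is visible down to crop row 328.

Run:
```python
from h import *
f=lambda u,v:(235+u/3.5,230+v/3.5)
print("bar near bottom",ray("side",*f(160,308),.0258),ray("side",*f(238,300),.0258))
print("bar top near",ray("side",*f(160,281),.0508))
print("yel back bottom",ray("side",*f(176,328),0), "if top", ray("side",*f(176,328),.018))
print("grn back",ray("side",*f(425,348),0),ray("side",*f(425,348),.018))
print("yel front(handle)",ray("side",*f(163,215),.012))
print("grn handle front",ray("side",*f(395,232),.012))
im=cv2.imread("pics/d4.png")
for u in (284,285,286): print(im[318:328,u].tolist())
```

```text
bar near bottom [ 0.47593292 -0.43244407  0.0258    ] [ 0.52641018 -0.43234189  0.0258    ]
bar top near [ 0.47632635 -0.43171098  0.0508    ]
yel back bottom [ 0.4865285  -0.42898593  0.        ] if top [ 0.48487338 -0.4431222   0.018     ]
grn back [ 0.64325571 -0.46445938  0.        ] [ 0.63771397 -0.47771595  0.018     ]
yel front(handle) [ 0.48832244 -0.34113795  0.012     ]
grn handle front [ 0.64521621 -0.3767873   0.012     ]
[[0, 120, 156], [0, 172, 224], [0, 149, 195], [0, 149, 194], [0, 133, 176], [0, 138, 183], [44, 48, 51], [57, 53, 56], [51, 55, 55], [56, 55, 56]]
[[0, 161, 212], [0, 150, 195], [0, 147, 194], [0, 145, 190], [0, 149, 192], [0, 150, 198], [125, 117, 117], [117, 116, 120], [114, 118, 122], [120, 120, 123]]
[[0, 140, 181], [0, 118, 156], [0, 129, 167], [0, 149, 194], [0, 150, 193], [17, 141, 177], [139, 131, 133], [131, 131, 133], [130, 132, 137], [129, 129, 134]]
```

send_rows([
  [0, [-1.5, 0, 0], [0, 0, 0]],
  [0, [0, 0, 0], [0, 0, 0]],
  [0, [0, 0, 1.2], [0, 0, 0]],
  [0, [0, 0, 1.2], [0, 0, 0]],
  [0, [0, 0, 0], [0, 0, 0]],
])

```text
clock: 6.45
position: [0.5, -0.1922, 0.0242]
ee_rot: [-2.219, -2.221, 0.001]
force: [-0.2, 0.2, -1.5]
width: 0.239
gripper_force: 45.0
```

send_rows([
  [0, [0.7, 0, 0], [0, 0, 0]],
  [0, [1.5, 0, 0], [0, 0, 0]],
  [0, [1.5, 0, 0], [0, 0, 0]],
  [0, [1.5, 0, 0], [0, 0, 0]],
  [0, [0, 0, 0], [0, 0, 0]],
])

```text
clock: 6.95
position: [0.5011, -0.1374, 0.0262]
ee_rot: [-2.216, -2.226, -0.002]
force: [-0.1, 0.8, -1.7]
width: 0.237
gripper_force: 45.0
```

Run:
```python
from h import *
s=st();a=snap("side","d5")
for x in blob(a,(20,180,70),(33,255,255),10):
    x0,y0,w,h=cv2.boundingRect(x)
    if y0>200:print("yel",x0,y0,w,h,ray("side",x0+w/2,y0+h,0),ray("side",x0,y0,.012))
for x in blob(a,(45,120,40),(85,255,255),10):
    x0,y0,w,h=cv2.boundingRect(x)
    if y0>200:print("grn",x0,y0,w,h)
```

```text
6.95 [ 0.5011 -0.1374  0.0262] [[-0.004, 1.0, 0.0], [1.0, 0.004, 0.002], [0.002, 0.0, -1.0]] [-0.1  0.8 -1.7] 0.2374567491521224
yel 279 290 5 11 [ 0.48572235 -0.36086227  0.        ] [ 0.48258339 -0.33567993  0.012     ]
grn 345 297 16 33
```

Run:
```python
from h import *
a=cv2.imread("pics/d5.png")
cv2.imwrite("pics/v6.png",cv2.resize(a[240:350,240:370],None,fx=5,fy=5,interpolation=cv2.INTER_CUBIC))
```

```text
(no output)
```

View pics/v6.png

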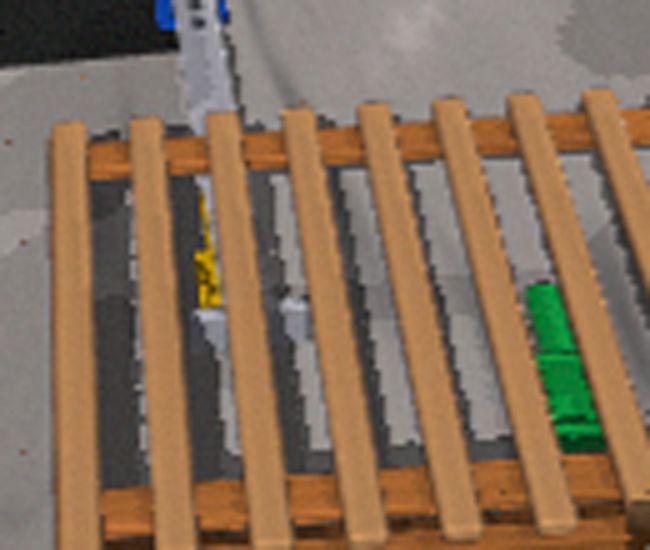

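The bar (crop (195–310, 305–345)) now drags the yellow scoop (crop (207,250)) toward the mouth. Continue pulling.

send_rows([
  [0, [2, 0, 0.1], [0, 0, 0]],
  [0, [2, 0, 0], [0, 0, 0]],
  [0, [2, 0, 0], [0, 0, 0]],
  [0, [2, 0, 0], [0, 0, 0]],
  [0, [2, 0, 0], [0, 0, 0]],
])

```text
clock: 7.5
position: [0.501, -0.0412, 0.0252]
ee_rot: [2.222, 2.22, -0.0]
force: [-0.3, -0.4, -0.9]
width: 0.234
gripper_force: 45.0
```

send_rows([
  [0, [2, 0, 0], [0, 0, 0]],
  [0, [2, 0, 0], [0, 0, 0]],
  [0, [2, 0, 0], [0, 0, 0]],
  [0, [2, 0, 0], [0, 0, 0]],
  [0, [2, 0, 0], [0, 0, 0]],
])

```text
clock: 8.0
position: [0.5012, 0.0589, 0.0252]
ee_rot: [2.222, 2.22, 0.0]
force: [0.9, -0.7, -0.4]
width: 0.235
gripper_force: 45.0
```

Run:
```python
from h import *
s=st();a=snap("side","d6")
for nm,lo,hi in(("y",(20,180,70),(33,255,255)),("g",(45,120,40),(85,255,255))):
  for x in blob(a,lo,hi,10):
    x0,y0,w,h=cv2.boundingRect(x)
    if y0>200:
        r=cv2.minAreaRect(x);print(nm,x0,y0,w,h,r,ray("side",*r[0],.012))
```

```text
8.0 [0.5012 0.0589 0.0252] [[0.001, 1.0, 0.001], [1.0, -0.001, -0.001], [-0.001, 0.001, -1.0]] [ 0.9 -0.7 -0.4] 0.23483484809389787
g 345 297 16 33 ((351.7818603515625, 313.3582458496094), (34.6500244140625, 8.634289741516113), 73.61045837402344) [ 0.64106061 -0.42846956  0.012     ]
```

Run:
```python
from h import *
a=cv2.imread("pics/d6.png")
cv2.imwrite("pics/v7.png",cv2.resize(a[120:350,215:375],None,fx=2.5,fy=2.5,interpolation=cv2.INTER_CUBIC))
```

```text
(no output)
```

View pics/v7.png

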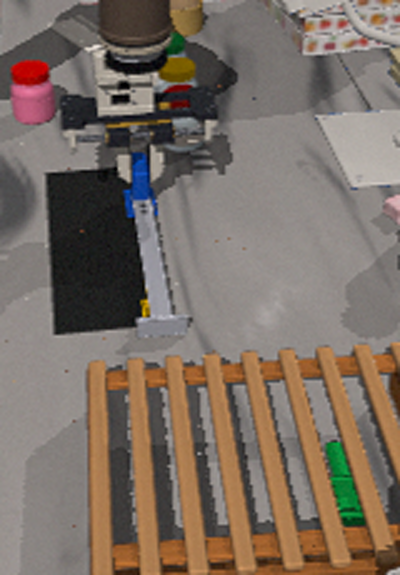

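The yellow scoop is out, under the strip just ahead of the crossbar (crop (146,305)); green still at crop (345,480). Now the green.

send_rows([
  [0, [0, 0, -2.5], [0, 0, 0]],
  [0, [0, 0, -1.5], [0, 0, 0]],
  [0, [0, 4, 0], [0, 0, 0]],
  [0, [0, 4, 0], [0, 0, 0]],
  [0, [0, 4, 0], [0, 0, 0]],
])

```text
clock: 8.55
position: [0.6226, 0.0578, 0.0656]
ee_rot: [2.221, 2.22, 0.001]
force: [1.3, -0.0, -1.9]
width: 0.24
gripper_force: 45.0
```

send_rows([
  [0, [0, 2.2, 1], [0, 0, 0]],
  [0, [-1, 0, 0.6], [0, 0, 0]],
  [0, [0, 0, 0], [0, 0, 0]],
  [0, [0, 0, 0], [0, 0, 0]],
])

```text
clock: 8.95
position: [0.6416, 0.0478, 0.0488]
ee_rot: [-2.222, -2.22, 0.002]
force: [0.4, 0.6, -1.7]
width: 0.24
gripper_force: 45.0
```

Run:
```python
from h import *
s=st();d=np.array([.642,-.231,.0485])-s["position"];print(np.round(Ro.from_rotvec(s["ee_rot"]).as_matrix().T@d*100,2))
a=snap("side","d7")
for nm,lo,hi in(("y",(20,180,70),(33,255,255)),("g",(45,120,40),(85,255,255))):
  for x in blob(a,lo,hi,10):
    x0,y0,w,h=cv2.boundingRect(x)
    if y0>200:
        r=cv2.minAreaRect(x);print(nm,x0,y0,w,h,r,ray("side",*r[0],.012))
```

```text
8.95 [0.6416 0.0478 0.0488] [[0.001, 1.0, -0.001], [1.0, -0.001, -0.0], [-0.0, -0.001, -1.0]] [ 0.4  0.6 -1.7] 0.23987609611646235
[-27.88   0.07   0.05]
y 271 229 13 23 ((277.0, 240.0), (12.0, 22.0), 0.0) [ 0.49802596 -0.14420055  0.012     ]
g 345 297 16 33 ((351.7156066894531, 313.3853454589844), (34.67331314086914, 8.620436668395996), 73.3007583618164) [ 0.64088898 -0.42852711  0.012     ]
```

send_rows([
  [0, [-3, 0, 0], [0, 0, 0]],
  [0, [-3, 0, 0], [0, 0, 0]],
  [0, [-3, 0, 0], [0, 0, 0]],
  [0, [-3, 0, 0], [0, 0, 0]],
  [0, [-3, 0, 0], [0, 0, 0]],
])

```text
clock: 9.5
position: [0.6424, -0.1018, 0.0499]
ee_rot: [2.22, 2.222, 0.001]
force: [0.0, -0.2, -1.4]
width: 0.235
gripper_force: 45.0
```

send_rows([
  [0, [-3, 0, 0], [0, 0, 0]],
  [0, [-3, 0, 0], [0, 0, 0]],
  [0, [-3, 0, 0], [0, 0, 0]],
  [0, [-3, 0, 0], [0, 0, 0]],
  [0, [-0.9, 0, 0], [0, 0, 0]],
])

```text
clock: 10.0
position: [0.6417, -0.2349, 0.0499]
ee_rot: [2.225, 2.215, -0.003]
force: [0.4, -0.9, -0.9]
width: 0.237
gripper_force: 45.0
```

Run:
```python
from h import *
s=st()
a=snap("side","d8")
cv2.imwrite("pics/v8.png",cv2.resize(a[240:360,290:410],None,fx=4,fy=4,interpolation=cv2.INTER_CUBIC)[:,:,::-1])
for sx in(-.028,.028):
   for z in(.024,.0): print(proj("side",[s["position"][0]+sx,s["position"][1]-.254,z]))
```

```text
10.0 [ 0.6417 -0.2349  0.0499] [[0.004, 1.0, 0.0], [1.0, -0.004, -0.003], [-0.003, 0.0, -1.0]] [ 0.4 -0.9 -0.9] 0.23724605317413064
[347.24908099 333.0615893 ]
[346.29667618 339.98859672]
[372.53138303 330.382454  ]
[371.17373945 337.31298258]
```

View pics/v8.png

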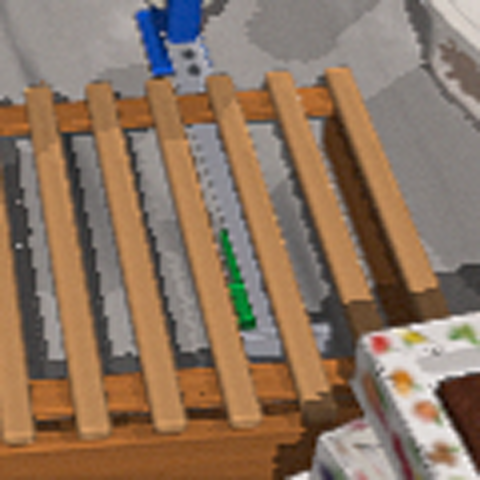

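The bar (crop (245–325, 325–360)) is behind the green cup. Lower and pull.

send_rows([
  [0, [0, 0, 1.2], [0, 0, 0]],
  [0, [0, 0, 1.2], [0, 0, 0]],
  [0, [0, 0, 0], [0, 0, 0]],
  [0, [1, 0, 0], [0, 0, 0]],
  [0, [1.5, 0, 0], [0, 0, 0]],
])

```text
clock: 10.55
position: [0.6424, -0.2042, 0.0244]
ee_rot: [-2.221, -2.22, 0.001]
force: [0.5, -0.2, -1.6]
width: 0.236
gripper_force: 45.0
```

send_rows([
  [0, [2, 0, 0], [0, 0, 0]],
  [0, [2, 0, 0], [0, 0, 0]],
  [0, [2, 0, 0], [0, 0, 0]],
  [0, [2, 0, 0], [0, 0, 0]],
  [0, [2, 0, 0], [0, 0, 0]],
])

```text
clock: 11.05
position: [0.6428, -0.1019, 0.0252]
ee_rot: [-2.219, -2.223, -0.001]
force: [0.4, 0.1, -0.9]
width: 0.238
gripper_force: 45.0
```

send_rows([
  [0, [2, 0, 0], [0, 0, 0]],
  [0, [2, 0, 0], [0, 0, 0]],
  [0, [2, 0, 0], [0, 0, 0]],
  [0, [2, 0, 0], [0, 0, 0]],
  [0, [2, 0, 0], [0, 0, 0]],
])

```text
clock: 11.55
position: [0.6424, -0.002, 0.0252]
ee_rot: [-2.219, -2.223, -0.001]
force: [0.0, 0.0, -1.6]
width: 0.234
gripper_force: 45.0
```

send_rows([
  [0, [2, 0, 0], [0, 0, 0]],
  [0, [2, 0, 0], [0, 0, 0]],
  [0, [2, 0, 0], [0, 0, 0]],
  [0, [0, 0, 0], [0, 0, 0]],
])

```text
clock: 11.95
position: [0.6421, 0.0617, 0.0253]
ee_rot: [-2.213, -2.227, -0.004]
force: [-1.0, 0.8, -1.1]
width: 0.235
gripper_force: 45.0
```

```bash
cat >> h.py <<'E'
def look():
    a=snap("side","tmp")
    for nm,lo,hi in(("y",(20,180,70),(33,255,255)),("g",(45,120,40),(85,255,255))):
      for x in blob(a,lo,hi,10):
        x0,y0,w,h=cv2.boundingRect(x)
        if y0>130 and x0>200:
            r=cv2.minAreaRect(x);print(nm,x0,y0,w,h,np.round(r[2]),np.round(ray("side",*r[0],.012),3))
E
python3 - <<'E'
from h import *
s=st();look()
E
```

```text
11.95 [0.6421 0.0617 0.0253] [[-0.007, 1.0, 0.0], [1.0, 0.007, 0.003], [0.003, 0.0, -1.0]] [-1.   0.8 -1.1] 0.23466474287083788
y 271 229 13 23 0.0 [ 0.498 -0.144  0.012]
y 278 143 15 10 90.0 [0.593 0.44  0.012]
g 274 133 15 9 90.0 [0.589 0.543 0.012]
```

send_rows([
  [0, [0, 0, -2.5], [0, 0, 0]],
  [0, [0, 0, -2], [0, 0, 0]],
  [0, [1, -4, 0], [0, 0, 0]],
  [0, [1, -4, 0], [0, 0, 0]],
  [0, [1, -4, 0], [0, 0, 0]],
])

```text
clock: 12.5
position: [0.5213, 0.0845, 0.0702]
ee_rot: [2.222, 2.22, 0.0]
force: [1.0, 0.9, 0.2]
width: 0.24
gripper_force: 45.0
```

send_rows([
  [0, [1.3, -4, 0], [0, 0, 0]],
  [0, [1.3, -4, 0], [0, 0, 0]],
  [0, [0, -2.4, 0], [0, 0, 0]],
  [0, [0, 0, 0], [0, 0, 0]],
])

```text
clock: 12.9
position: [0.4148, 0.1103, 0.07]
ee_rot: [-2.219, -2.223, 0.004]
force: [0.9, -0.6, -0.6]
width: 0.237
gripper_force: 45.0
```

Run:
```python
from h import *
s=st();d=np.array([.42,.118,.025])-s["position"];print(np.round(Ro.from_rotvec(s["ee_rot"]).as_matrix().T@d*100,2));look()
print(head("pics/tmp.png",235,200,272,250))
```

```text
12.9 [0.4148 0.1103 0.07  ] [[-0.002, 1.0, -0.002], [1.0, 0.002, -0.001], [-0.001, -0.002, -1.0]] [ 0.9 -0.6 -0.6] 0.23709049853281455
[0.77 0.53 4.5 ]
y 271 229 13 23 0.0 [ 0.498 -0.144  0.012]
y 278 143 15 10 90.0 [0.593 0.44  0.012]
g 321 226 15 22 86.0 [ 0.646 -0.147  0.012]
g 275 133 14 9 90.0 [0.591 0.543 0.012]
[[241, 200], [242, 224], [237, 225], [237, 232], [255, 231], [256, 224], [249, 223], [248, 201]]
```

send_rows([
  [0, [0.5, 0.4, 1.5], [0, 0, 0]],
  [0, [0, 0, 1.5], [0, 0, 0]],
  [0, [0, 0, 1], [0, 0, 0]],
  [0, [0, 0, 0.5], [0, 0, 0]],
  [0, [0, 0, 0], [0, 0, 0]],
])

```text
clock: 13.45
position: [0.4229, 0.1153, 0.0245]
ee_rot: [-2.222, -2.221, 0.002]
force: [0.3, 0.6, -0.7]
width: 0.235
gripper_force: 45.0
```

send_rows([
  [1.5, [0, 0, 0], [0, 0, 0]],
  [2.5, [0, 0, 0], [0, 0, 0]],
  [3.5, [0, 0, 0], [0, 0, 0]],
  [4.5, [0, 0, 0], [0, 0, 0]],
  [5, [0, 0, 0], [0, 0, 0]],
])

```text
clock: 13.95
position: [0.4231, 0.1158, 0.0253]
ee_rot: [2.221, 2.221, 0.001]
force: [-0.4, 0.3, 0.1]
width: 0.484
gripper_force: 0.0
```

send_rows([
  [6, [0, 0, 0], [0, 0, 0]],
  [6, [0, 0, -2], [0, 0, 0]],
  [6, [0, 0, -4], [0, 0, 0]],
  [6, [0, 0, -4], [0, 0, 0]],
  [6, [0, 0, -4], [0, 0, 0]],
])

```text
clock: 14.45
position: [0.4224, 0.1156, 0.1666]
ee_rot: [-2.221, -2.221, 0.001]
force: [1.3, 0.5, -0.2]
width: 0.656
gripper_force: 0.0
```

send_rows([
  [7, [-4.5, 2.5, -1], [0, 0, 0]],
  [8, [-4.5, 2.5, -1], [0, 0, 0]],
  [9, [-4.5, 2.5, -1], [0, 0, 0]],
  [9, [-4.5, 2.5, 0], [0, 0, 0]],
  [9, [-4.5, 2.5, 0], [0, 0, 0]],
])

```text
clock: 14.95
position: [0.5438, -0.1023, 0.1941]
ee_rot: [2.221, 2.221, 0.001]
force: [1.0, 0.7, -0.1]
width: 0.973
gripper_force: 0.0
```

send_rows([
  [9, [-4, 2.5, 0], [0, 0, 0]],
  [9, [0, 0, 0], [0, 0, 0]],
])

```text
clock: 15.15
position: [0.5695, -0.1479, 0.1932]
ee_rot: [2.228, 2.21, -0.003]
force: [-0.6, -0.9, -0.5]
width: 0.981
gripper_force: 0.0
```

```bash
cat >> h.py <<'E'
COL={"y":((20,150,60),(35,255,255)),"g":((45,110,40),(88,255,255)),"r":((0,180,60),(6,255,255))}
def wr(f,z=.015):
    c=cam("wrist");a=snap("wrist",f)
    for nm in COL:
        for x in blob(a,*COL[nm],80):
            P=np.array([ray("wrist",u,v,z,c)[:2] for u,v in x[:,0]],np.float32)
            (cx,cy),(w,h),an=cv2.minAreaRect(P*1000);m=cv2.moments(x)
            g=ray("wrist",m["m10"]/m["m00"],m["m01"]/m["m00"],z,c)
            print(nm,"px",cv2.boundingRect(x),"ctr",round(cx),round(cy),"size",round(w),round(h),"ang",round(an,1),"centroid",np.round(g[:2]*1000))
    return a
E
python3 - <<'E'
from h import *
st();wr("w5")
E
```

```text
15.15 [ 0.5695 -0.1479  0.1932] [[0.008, 1.0, 0.001], [1.0, -0.008, -0.004], [-0.004, 0.001, -1.0]] [-0.6 -0.9 -0.5] 0.9813361654222043
y px (197, 139, 32, 80) ctr 498 -141 size 89 34 ang 89.9 centroid [ 499. -147.]
g px (327, 182, 30, 37) ctr 644 -166 size 42 32 ang 89.8 centroid [ 644. -166.]
g px (335, 139, 15, 43) ctr 643 -121 size 15 46 ang 0.8 centroid [ 643. -119.]
```

View pics/w5.png

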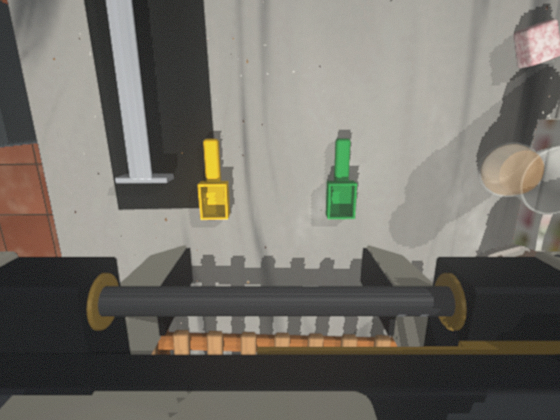

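The picture shows yellow (cup (214,200), handle (212,158)) and green (cup (341,200), handle (342,160)) lying free, handles toward +y, cups toward the rack; the rake lies on the mat with its head at (145,179). No red scoop.

Run:
```python
from h import *
print("pink",ray("side",226.6,148.3,.075))
c=cam("wrist")
print("head",ray("wrist",117,177,.025,c),ray("wrist",172,177,.025,c),"matend",ray("wrist",118,210,0,c),ray("wrist",197,207,0,c))
s=st();d=np.array([.644,-.166,.10])-s["position"];print(np.round(Ro.from_rotvec(s["ee_rot"]).as_matrix().T@d*100,2),np.round(s["joints"],2))
```

```text
pink [0.36069049 0.33666068 0.075     ]
head [ 0.39671594 -0.13145083  0.025     ] [ 0.45621324 -0.13176556  0.025     ] matend [ 3.79872815e-01 -1.75738702e-01  5.55111512e-17] [ 0.47445723 -0.17252688  0.        ]
15.2 [ 0.5684 -0.144   0.193 ] [[0.005, 1.0, -0.001], [1.0, -0.005, -0.001], [-0.001, -0.001, -1.0]] [-1.   1.7  0.1] 0.9825119066047429
[-2.14  7.58  9.3 ] [ 0.12  0.38  0.05  1.69 -0.02  1.07  0.17]
```

send_rows([
  [8, [-1, 4, 3], [0, 0, 0]],
  [7, [-1.2, 3.6, 3], [0, 0, 0]],
  [6, [0, 0, 3], [0, 0, 0]],
  [6, [0, 0, 3], [0, 0, 0]],
  [6, [0, 0, 3], [0, 0, 0]],
])

```text
clock: 15.7
position: [0.6428, -0.1605, 0.0428]
ee_rot: [-2.219, -2.222, -0.0]
force: [-0.5, -0.6, -0.5]
width: 0.664
gripper_force: 0.0
```

Run:
```python
from h import *
s=st();d=np.array([.644,-.166,.004])-s["position"];print(np.round(Ro.from_rotvec(s["ee_rot"]).as_matrix().T@d*100,2));look()
```

```text
15.7 [ 0.6428 -0.1605  0.0428] [[-0.001, 1.0, -0.001], [1.0, 0.001, 0.001], [0.001, -0.001, -1.0]] [-0.5 -0.6 -0.5] 0.6639060365571242
[-0.56  0.12  3.88]
y 271 229 13 23 90.0 [ 0.498 -0.144  0.012]
y 278 143 15 10 90.0 [0.593 0.44  0.012]
y 341 190 10 3 90.0 [0.757 0.084 0.012]
g 321 226 15 22 85.0 [ 0.646 -0.147  0.012]
g 275 133 14 9 90.0 [0.591 0.543 0.012]
```

send_rows([
  [6, [-0.5, 0.1, 2], [0, 0, 0]],
  [6, [0, 0, 1.4], [0, 0, 0]],
  [6, [0, 0, 0.5], [0, 0, 0]],
  [0, [0, 0, 0], [0, 0, 0]],
  [0, [0, 0, 0], [0, 0, 0]],
], force=25)

```text
clock: 16.25
position: [0.6447, -0.1668, 0.0062]
ee_rot: [2.22, 2.221, 0.001]
force: [0.3, 0.1, 0.5]
width: 0.527
gripper_force: 0.0
```

send_rows([
  [0, [0, 0, 0], [0, 0, 0]],
  [0, [0, 0, 0], [0, 0, 0]],
  [0, [0, 0, 0], [0, 0, 0]],
  [0, [0, 0, 0], [0, 0, 0]],
  [0, [0, 0, -2], [0, 0, 0]],
])

```text
clock: 16.75
position: [0.6421, -0.1667, 0.023]
ee_rot: [-2.219, -2.219, 0.004]
force: [-0.1, 0.3, 0.0]
width: 0.095
gripper_force: 0.0
```

send_rows([
  [0, [0, 0, -3], [0, 0, 0]],
  [0, [0, 0, -3], [0, 0, 0]],
  [0, [0, 0, -3], [0, 0, 0]],
  [0, [0, 0, -3], [0, 0, 0.1]],
  [0, [0, 0, 0], [0, 0, 0.1]],
])

```text
clock: 17.25
position: [0.6468, -0.1679, 0.1502]
ee_rot: [2.432, 1.98, 0.008]
force: [0.1, -0.7, 0.2]
width: 0.001
gripper_force: 0.0
```

The fingers closed on nothing. Open, turn back and look.

send_rows([
  [6, [0, 0, -2], [0, 0, -0.1]],
  [8, [0, 0, -2], [0, 0, -0.1]],
  [9, [2, -3, 0], [0, 0, 0]],
  [9, [0, -3, 0], [0, 0, 0]],
  [9, [0, 0, 0], [0, 0, 0]],
])

```text
clock: 17.75
position: [0.5808, -0.1472, 0.1856]
ee_rot: [-2.221, -2.22, 0.002]
force: [-0.3, -0.5, 0.3]
width: 0.388
gripper_force: 0.0
```

Run:
```python
from h import *
st();wr("w6");look()
```

```text
17.75 [ 0.5808 -0.1472  0.1856] [[0.001, 1.0, -0.002], [1.0, -0.001, 0.0], [0.0, -0.002, -1.0]] [-0.3 -0.5  0.3] 0.388282752936895
y px (186, 140, 33, 82) ctr 499 -141 size 90 35 ang 89.8 centroid [ 499. -147.]
g px (318, 185, 31, 38) ctr 644 -166 size 43 32 ang 89.5 centroid [ 644. -165.]
g px (326, 142, 16, 42) ctr 643 -120 size 44 15 ang 89.3 centroid [ 643. -119.]
y 271 229 13 23 0.0 [ 0.498 -0.144  0.012]
g 321 226 15 22 86.0 [ 0.646 -0.147  0.012]
g 275 133 13 5 90.0 [0.591 0.564 0.012]
```

View pics/w6.png

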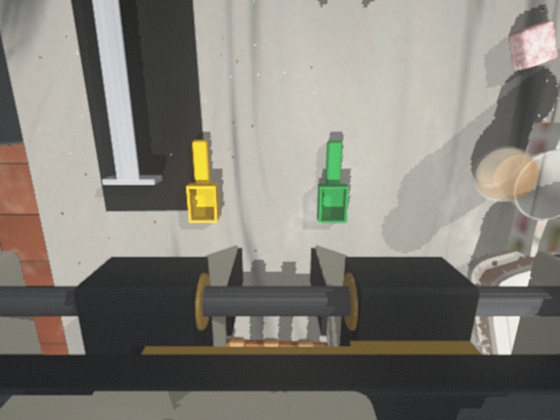

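Nothing moved: green cup still at (333,203). The fingers evidently closed above the cup, so I'll approach with a smaller opening and feel for the table.

send_rows([
  [5, [-1, 3, 3], [0, 0, 0]],
  [5, [-0.9, 3.3, 3], [0, 0, 0]],
  [4.6, [0, 0, 4], [0, 0, 0]],
  [4.4, [0, 0, 4], [0, 0, 0]],
  [4.4, [0, 0, 2], [0, 0, 0]],
])

```text
clock: 18.35
position: [0.6462, -0.1659, 0.0208]
ee_rot: [-2.219, -2.219, 0.004]
force: [-0.5, -0.4, -0.3]
width: 0.478
gripper_force: 0.0
```

Run:
```python
from h import *
s=st();d=np.array([.644,-.166,.004])-s["position"];print(np.round(Ro.from_rotvec(s["ee_rot"]).as_matrix().T@d*100,2))
a=snap("side","d9");u,v=proj("side",s["position"]).astype(int);print(u,v)
cv2.imwrite("pics/v9.png",cv2.resize(a[v-50:v+30,u-50:u+50],None,fx=6,fy=6,interpolation=cv2.INTER_CUBIC)[:,:,::-1])
```

```text
18.35 [ 0.6462 -0.1659  0.0208] [[0.0, 1.0, -0.004], [1.0, -0.0, 0.001], [0.001, -0.004, -1.0]] [-0.5 -0.4 -0.3] 0.47779363437824085
[-0.01 -0.21  1.68]
329 238
```

View pics/v9.png

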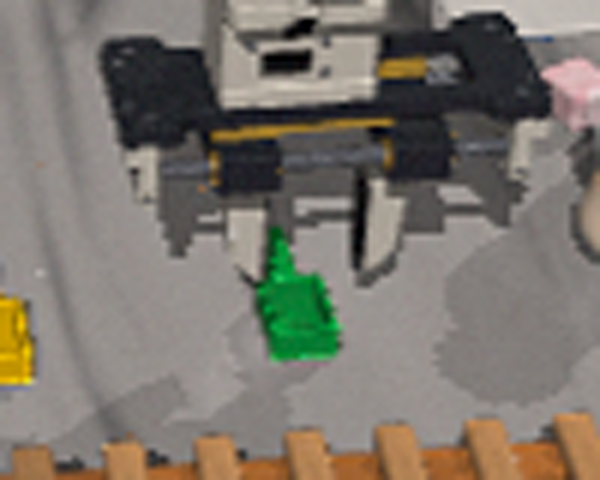

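The side view shows finger tips at crop (250,283) and (365,283), about 5 px (≈17 mm) higher than the TCP predicts: open, the tips stand higher than the shut-finger TCP. I'll descend in small steps and watch the force.

send_rows([
  [4.4, [0, -0.2, 1], [0, 0, 0]],
  [4.4, [-0.2, 0, 0.7], [0, 0, 0]],
  [4.4, [0, 0, 0.4], [0, 0, 0]],
  [4.4, [0, 0, 0.2], [0, 0, 0]],
  [4.4, [0, 0, 0], [0, 0, 0]],
])

```text
clock: 18.9
position: [0.6456, -0.1683, 0.0028]
ee_rot: [2.221, 2.221, 0.001]
force: [0.9, 0.2, 1.0]
width: 0.477
gripper_force: 0.0
```

send_rows([
  [4.4, [0, 0, 0.2], [0, 0, 0]],
  [4.4, [0, 0, 0.2], [0, 0, 0]],
  [4.4, [0, 0, 0], [0, 0, 0]],
])

```text
clock: 19.2
position: [0.6451, -0.1681, -0.0018]
ee_rot: [-2.221, -2.221, 0.0]
force: [0.5, -0.8, -0.4]
width: 0.481
gripper_force: 0.0
```

send_rows([
  [4.4, [0, 0, 0.2], [0, 0, 0]],
  [4.4, [0, 0, 0.2], [0, 0, 0]],
  [4.4, [0, 0, 0], [0, 0, 0]],
])

```text
clock: 19.5
position: [0.6449, -0.1682, -0.0061]
ee_rot: [-2.221, -2.221, 0.0]
force: [0.2, -0.4, 1.0]
width: 0.479
gripper_force: 0.0
```

send_rows([
  [4.4, [0, 0, 0.2], [0, 0, 0]],
  [4.4, [0, 0, 0.1], [0, 0, 0]],
  [4.4, [0, 0, 0], [0, 0, 0]],
])

```text
clock: 19.8
position: [0.645, -0.1682, -0.009]
ee_rot: [-2.221, -2.221, 0.0]
force: [-0.5, 0.4, 0.4]
width: 0.48
gripper_force: 0.0
```

send_rows([
  [3.8, [0, 0, 0], [0, 0, 0]],
  [3.4, [0, 0, 0], [0, 0, 0]],
  [3, [0, 0, 0], [0, 0, 0]],
  [2.6, [0, 0, 0], [0, 0, 0]],
  [2, [0, 0, 0], [0, 0, 0]],
], force=25)

```text
clock: 20.3
position: [0.6452, -0.1682, -0.0087]
ee_rot: [2.222, 2.221, 0.0]
force: [-1.1, -0.8, 0.1]
width: 0.344
gripper_force: 25.0
```

send_rows([
  [2, [0, 0, -3], [0, 0, 0]],
  [2, [0, 0, -4], [0, 0, 0]],
  [2, [0, 0, -4], [0, 0, 0]],
  [2, [0, 0, -4], [0, 0, 0]],
  [2, [4, 0, -1], [0, 0, 0]],
])

```text
clock: 20.8
position: [0.6471, -0.1361, 0.1566]
ee_rot: [2.225, 2.204, 0.002]
force: [0.9, -0.6, -0.7]
width: 0.341
gripper_force: 25.0
```

send_rows([
  [2, [4.5, -1.5, 0], [0, 0, 0]],
  [2, [4.5, -1.5, 0], [0, 0, 0]],
  [2, [4.5, -1.5, 0], [0, 0, 0]],
  [2, [4.5, -1.5, 0], [0, 0, 0]],
  [2, [4.5, -1.5, 0], [0, 0, 0]],
])

```text
clock: 21.3
position: [0.5693, 0.0985, 0.1514]
ee_rot: [2.221, 2.221, 0.001]
force: [0.6, 1.1, -0.4]
width: 0.344
gripper_force: 25.0
```

send_rows([
  [2, [4.5, -1.5, 0], [0, 0, 0]],
  [2, [4.5, -1.5, 0], [0, 0, 0]],
  [2, [4.5, -1.5, 0], [0, 0, 0]],
  [2, [4.5, -1.5, 0], [0, 0, 0]],
  [2, [4.5, -1.5, 0], [0, 0, 0]],
])

```text
clock: 21.8
position: [0.4943, 0.3235, 0.1514]
ee_rot: [2.222, 2.221, 0.001]
force: [1.5, 0.2, -0.6]
width: 0.343
gripper_force: 25.0
```

send_rows([
  [2, [4.5, -2, 0], [0, 0, 0]],
  [2, [2, -2, 0], [0, 0, 0.15]],
  [2, [0, 0, 0], [0, 0, 0.15]],
  [2, [0, 0, 0], [0, 0, 0.15]],
  [2, [0, 0, 0], [0, 0, 0.15]],
])

```text
clock: 22.3
position: [0.4549, 0.387, 0.1512]
ee_rot: [2.783, 1.458, -0.0]
force: [0.3, 0.2, -0.6]
width: 0.339
gripper_force: 25.0
```

send_rows([
  [2, [0, 0, 0], [0, 0, 0.15]],
  [2, [0, 0, 0], [0, 0, 0.15]],
  [2, [0, 0, 0], [0, 0, 0.15]],
  [2, [0, 0, 0], [0, 0, 0.15]],
  [2, [0, 0, 0], [0, 0, 0.15]],
])

```text
clock: 22.8
position: [0.4551, 0.3868, 0.1512]
ee_rot: [3.124, 0.336, -0.0]
force: [-0.2, 0.1, -0.4]
width: 0.341
gripper_force: 25.0
```

Run:
```python
from h import *
s=st();R=Ro.from_rotvec(s["ee_rot"]).as_matrix();print("yaw left",np.arctan2(R[1,0],R[0,0]))
d=np.array([.452,.403,.10])-s["position"];print(np.round(R.T@d*100,2),np.round(s["joints"],2));look();wr("w7")
```

```text
22.8 [0.4551 0.3868 0.1512] [[0.977, 0.213, -0.0], [0.213, -0.977, -0.0], [-0.0, 0.0, -1.0]] [-0.2  0.1 -0.4] 0.3412094615141086
yaw left 0.21461968826393077
[ 0.04 -1.65  5.12] [-0.98  0.44  0.26  1.73 -0.13  0.99 -2.02]
y 271 229 13 23 0.0 [ 0.498 -0.144  0.012]
y 278 143 15 10 90.0 [0.593 0.44  0.012]
g 274 133 15 9 90.0 [0.589 0.543 0.012]
y px (371, 26, 83, 85) ctr 594 290 size 70 74 ang 16.4 centroid [595. 290.]
g px (245, 125, 63, 162) ctr 439 383 size 169 65 ang 11.8 centroid [430. 382.]
g px (247, 2, 80, 88) ctr 590 405 size 69 70 ang 61.1 centroid [591. 405.]
r px (481, 61, 79, 78) ctr 587 184 size 68 70 ang 25.4 centroid [591. 181.]
r px (285, 316, 37, 31) ctr 306 325 size 49 33 ang 31.7 centroid [307. 326.]
```

send_rows([
  [2, [0, 0, 0], [0, 0, 0.15]],
  [2, [0, 0, 0], [0, 0, 0.06]],
  [2, [0, 0, 0], [0, 0, 0]],
])

```text
clock: 23.2
position: [0.4551, 0.3868, 0.1512]
ee_rot: [3.141, 0.022, 0.0]
force: [0.0, 0.3, -1.2]
width: 0.34
gripper_force: 25.0
```

Run:
```python
from h import *
s=st();R=Ro.from_rotvec(s["ee_rot"]).as_matrix();print("yaw left",np.arctan2(R[1,0],R[0,0]))
d=np.array([.452,.403,.10])-s["position"];print(np.round(R.T@d*100,2))
print("caps at .078");wr("w8",.078);print("scoop in hand"); wr("w9",.17)
for x in blob(snap("side","d11"),(45,120,40),(85,255,255),10):print(cv2.boundingRect(x))
```

```text
23.2 [0.4551 0.3868 0.1512] [[1.0, 0.014, 0.0], [0.014, -1.0, -0.0], [0.0, 0.0, -1.0]] [ 0.   0.3 -1.2] 0.34018425025494853
yaw left 0.014166969258309783
[-0.29 -1.62  5.12]
caps at .078
y px (342, 0, 84, 87) ctr 581 312 size 55 58 ang 0.8 centroid [582. 312.]
g px (245, 125, 63, 161) ctr 458 386 size 134 52 ang 0.8 centroid [450. 387.]
g px (213, 3, 80, 88) ctr 578 404 size 56 56 ang 65.4 centroid [578. 404.]
r px (463, 7, 89, 86) ctr 578 224 size 55 62 ang 9.9 centroid [579. 223.]
scoop in hand
y px (343, 0, 83, 88) ctr 562 339 size 36 37 ang 0.9 centroid [563. 339.]
g px (245, 125, 63, 161) ctr 484 387 size 86 33 ang 0.9 centroid [479. 387.]
g px (214, 3, 79, 88) ctr 560 398 size 36 35 ang 0.9 centroid [561. 398.]
r px (463, 7, 90, 86) ctr 560 283 size 35 40 ang 26.7 centroid [561. 283.]
(274, 133, 15, 9)
(244, 113, 25, 8)
```

send_rows([
  [2, [-0.4, -1.7, 2], [0, 0, 0.01]],
  [2, [0, 0, 3], [0, 0, 0]],
  [2, [0, 0, 3], [0, 0, 0]],
  [2, [0, 0, 3], [0, 0, 0]],
  [2, [0, 0, 2], [0, 0, 0]],
])

```text
clock: 23.85
position: [0.4503, 0.4031, 0.0192]
ee_rot: [3.14, 0.006, -0.002]
force: [0.1, -0.3, 0.1]
width: 0.337
gripper_force: 25.0
```

Run:
```python
from h import *
s=st();wr("w10",.03)
```

```text
23.85 [0.4503 0.4031 0.0192] [[1.0, 0.004, -0.001], [0.004, -1.0, -0.001], [-0.001, 0.001, -1.0]] [ 0.1 -0.3  0.1] 0.3366910857476203
y px (465, 0, 95, 41) ctr 569 294 size 17 46 ang 0.2 centroid [570. 291.]
g px (245, 125, 63, 161) ctr 477 403 size 90 35 ang 0.2 centroid [472. 403.]
g px (201, 0, 144, 51) ctr 567 405 size 21 65 ang 0.2 centroid [569. 405.]
```

send_rows([
  [2, [0, 0, 1], [0, 0, 0]],
  [2, [0, 0, 1], [0, 0, 0]],
  [2, [0, 0, 0.5], [0, 0, 0]],
  [2, [0, 0, 0.2], [0, 0, 0]],
  [2, [0, 0, 0], [0, 0, 0]],
])

```text
clock: 24.4
position: [0.4512, 0.4039, -0.0055]
ee_rot: [-3.141, -0.001, -0.0]
force: [0.4, -0.4, 0.5]
width: 0.342
gripper_force: 25.0
```

send_rows([
  [3.3, [0, 0, 0], [0, 0, 0]],
  [3.8, [0, 0, 0], [0, 0, 0]],
  [4.4, [0, 0, 0], [0, 0, 0]],
  [4.8, [0, 0, 0], [0, 0, 0]],
  [4.8, [0, 0, 0], [0, 0, 0]],
])

```text
clock: 24.9
position: [0.4511, 0.4038, -0.0056]
ee_rot: [-3.141, -0.001, -0.0]
force: [-0.2, -0.7, 0.2]
width: 0.521
gripper_force: 0.0
```

send_rows([
  [4.8, [0, 0, -2], [0, 0, 0]],
  [4.8, [0, 0, -4], [0, 0, 0]],
  [4.8, [0, 0, -4], [0, 0, 0]],
  [4.8, [0, 0, -4], [0, 0, 0]],
  [4.8, [0, 0, -4], [0, 0, 0]],
])

```text
clock: 25.4
position: [0.4509, 0.4035, 0.1759]
ee_rot: [-3.142, -0.001, -0.0]
force: [0.1, -0.4, -0.1]
width: 0.524
gripper_force: 0.0
```

Run:
```python
from h import *
s=st();wr("w11",.012);print("caps");wr("w12",.078);look()
```

```text
25.4 [0.4509 0.4035 0.1759] [[1.0, 0.001, 0.0], [0.001, -1.0, 0.0], [0.0, -0.0, -1.0]] [ 0.1 -0.4 -0.1] 0.5235220807166318
y px (355, 2, 77, 81) ctr 594 291 size 69 73 ang 12.7 centroid [595. 291.]
g px (239, 8, 72, 80) ctr 589 405 size 69 69 ang 0.0 centroid [591. 405.]
g px (261, 121, 30, 86) ctr 477 404 size 90 32 ang 0.7 centroid [471. 404.]
r px (466, 8, 82, 78) ctr 589 182 size 67 76 ang 23.6 centroid [592. 181.]
caps
y px (357, 10, 74, 78) ctr 581 312 size 56 58 ang 6.3 centroid [582. 312.]
g px (244, 16, 70, 77) ctr 577 404 size 56 56 ang 27.3 centroid [578. 404.]
g px (264, 125, 30, 84) ctr 487 404 size 73 26 ang 0.8 centroid [482. 404.]
r px (464, 16, 80, 75) ctr 578 224 size 62 54 ang 90.0 centroid [579. 223.]
y 271 229 13 23 0.0 [ 0.498 -0.144  0.012]
y 278 143 15 10 90.0 [0.593 0.44  0.012]
g 246 150 23 8 90.0 [0.476 0.402 0.012]
g 274 133 15 9 90.0 [0.589 0.543 0.012]
```

send_rows([
  [6, [0.4, 4.4, 0], [0, 0, 0]],
  [6, [0.4, 4.4, 0], [0, 0, 0]],
  [6, [0.4, 4.4, 0], [0, 0, 0]],
  [6, [0.4, 4.4, 0], [0, 0, 0]],
  [6, [0.4, 4.4, 0], [0, 0, 0]],
])

```text
clock: 26.05
position: [0.4702, 0.1817, 0.173]
ee_rot: [3.141, 0.001, -0.003]
force: [1.2, -0.0, -0.1]
width: 0.652
gripper_force: 0.0
```

send_rows([
  [6, [0.4, 4.4, 0], [0, 0, 0]],
  [6, [0.4, 4.4, 0], [0, 0, 0]],
  [6, [0.4, 4.4, 0], [0, 0, 0]],
  [6, [0.4, 4.4, 0], [0, 0, 0]],
  [6, [0.4, 4.4, 0], [0, 0, 0]],
])

```text
clock: 26.55
position: [0.4904, -0.0379, 0.1732]
ee_rot: [3.141, 0.001, -0.002]
force: [1.1, 0.4, 0.3]
width: 0.651
gripper_force: 0.0
```

send_rows([
  [6, [0.4, 4.4, 0], [0, 0, -0.15]],
  [6, [0.4, 3, 0], [0, 0, -0.15]],
  [6, [0, 0, 0], [0, 0, -0.15]],
  [6, [0, 0, 0], [0, 0, -0.15]],
  [6, [0, 0, 0], [0, 0, -0.15]],
])

```text
clock: 27.05
position: [0.5023, -0.1057, 0.1728]
ee_rot: [-2.926, -1.14, 0.003]
force: [0.7, -0.4, -0.2]
width: 0.653
gripper_force: 0.0
```

send_rows([
  [6, [0, 0, 0], [0, 0, -0.15]],
  [6, [0, 0, 0], [0, 0, -0.15]],
  [6, [0, 0, 0], [0, 0, -0.15]],
  [6, [0, 0, 0], [0, 0, -0.15]],
  [6, [0, 0, 0], [0, 0, -0.15]],
])

```text
clock: 27.55
position: [0.5023, -0.1053, 0.1729]
ee_rot: [-2.304, -2.133, 0.002]
force: [-0.4, -0.1, -0.4]
width: 0.654
gripper_force: 0.0
```

Run:
```python
from h import *
s=st();R=Ro.from_rotvec(s["ee_rot"]).as_matrix();print("turn left",np.arctan2(R[1,0],R[0,0])-np.pi/2)
wr("w13",.015);look()
```

```text
27.55 [ 0.5023 -0.1053  0.1729] [[0.077, 0.997, -0.002], [0.997, -0.077, 0.0], [0.0, -0.002, -1.0]] [-0.4 -0.1 -0.4] 0.6539002297975604
turn left -0.0770324101893809
y px (261, 181, 31, 81) ctr 498 -141 size 92 33 ang 89.9 centroid [ 498. -147.]
y 271 229 13 23 0.0 [ 0.498 -0.144  0.012]
y 278 148 10 5 90.0 [0.58  0.419 0.012]
g 246 150 6 5 90.0 [0.443 0.42  0.012]
```

send_rows([
  [5.5, [0, 0, 0], [0, 0, -0.077]],
  [5, [-3, -0.2, 3], [0, 0, 0]],
  [4.6, [-3.2, -0.2, 4], [0, 0, 0]],
  [4.4, [0, 0, 4], [0, 0, 0]],
  [4.4, [0, 0, 4], [0, 0, 0]],
])

```text
clock: 28.15
position: [0.4982, -0.1679, 0.0234]
ee_rot: [2.236, 2.206, -0.001]
force: [0.2, 0.3, 0.5]
width: 0.484
gripper_force: 0.0
```

send_rows([
  [4.4, [0, 0, 0], [0, 0, 0]],
])

```text
clock: 28.25
position: [0.4946, -0.1658, 0.0205]
ee_rot: [-2.228, -2.204, 0.009]
force: [-0.8, 0.4, 0.3]
width: 0.478
gripper_force: 0.0
```

send_rows([
  [4.4, [0, 0, 1], [0, 0, 0]],
  [4.4, [0, 0, 1], [0, 0, 0]],
  [4.4, [0, 0, 0.5], [0, 0, 0]],
  [4.4, [0, 0, 0.3], [0, 0, 0]],
  [4.4, [0, 0, 0], [0, 0, 0]],
])

```text
clock: 28.75
position: [0.4992, -0.1666, -0.0025]
ee_rot: [2.228, 2.214, 0.001]
force: [0.1, -0.4, -0.4]
width: 0.478
gripper_force: 0.0
```

send_rows([
  [3.8, [0, 0, 0.1], [0, 0, 0]],
  [3.4, [0, 0, 0], [0, 0, 0]],
  [3, [0, 0, 0], [0, 0, 0]],
  [2.6, [0, 0, 0], [0, 0, 0]],
  [2, [0, 0, 0], [0, 0, 0]],
])

```text
clock: 29.25
position: [0.4993, -0.1668, -0.0033]
ee_rot: [2.228, 2.214, 0.001]
force: [-1.0, -0.3, 4.6]
width: 0.245
gripper_force: 2.5
```

send_rows([
  [4.4, [0, 0, -1], [0, 0, 0]],
  [4.4, [0, 0, -1], [0, 0, 0]],
  [4.4, [0, 0, -2], [0, 0, 0]],
  [4.4, [0, 0, -4], [0, 0, 0]],
  [4.4, [4, 0, -4], [0, 0, 0]],
])

```text
clock: 29.75
position: [0.499, -0.1358, 0.1139]
ee_rot: [2.234, 2.205, -0.002]
force: [1.6, 1.4, 1.1]
width: 0.479
gripper_force: 0.0
```

send_rows([
  [4.4, [2, 0, -2], [0, 0, 0]],
  [4.4, [0, 0, 0], [0, 0, 0]],
])

```text
clock: 29.95
position: [0.5016, -0.1082, 0.1353]
ee_rot: [2.221, 2.217, 0.008]
force: [0.4, 0.3, -0.2]
width: 0.481
gripper_force: 0.0
```

Run:
```python
from h import *
s=st();wr("w14",.015);look()
```

```text
29.95 [ 0.5016 -0.1082  0.1353] [[0.002, 1.0, 0.006], [1.0, -0.002, 0.001], [0.001, 0.006, -1.0]] [ 0.4  0.3 -0.2] 0.4806281676204375
y px (255, 184, 34, 90) ctr 498 -140 size 33 92 ang 0.5 centroid [ 498. -147.]
y 271 229 14 23 81.0 [ 0.497 -0.146  0.012]
y 282 143 11 7 90.0 [0.603 0.453 0.012]
```

send_rows([
  [4.4, [-3, -0.2, 3], [0, 0, 0]],
  [4.4, [-3, -0.1, 4], [0, 0, 0]],
  [4.4, [0, 0, 4], [0, 0, 0]],
  [4.4, [0, 0, 1], [0, 0, 0]],
  [4.4, [0, 0, 0], [0, 0, 0]],
])

```text
clock: 30.55
position: [0.4939, -0.1713, 0.01]
ee_rot: [-2.227, -2.211, 0.004]
force: [0.1, 0.8, 0.2]
width: 0.475
gripper_force: 0.0
```

send_rows([
  [4.4, [0, 0, 1], [0, 0, 0]],
  [4.4, [0, 0, 0.8], [0, 0, 0]],
  [4.4, [0, 0, 0.5], [0, 0, 0]],
  [4.4, [0, 0, 0], [0, 0, 0]],
])

```text
clock: 30.95
position: [0.4959, -0.171, -0.0115]
ee_rot: [-2.228, -2.215, -0.0]
force: [-0.4, 0.5, -0.4]
width: 0.477
gripper_force: 0.0
```

send_rows([
  [3.8, [0, 0.1, 0], [0, 0, 0]],
  [3.4, [0, 0, 0], [0, 0, 0]],
  [3, [0, 0, 0], [0, 0, 0]],
  [2.6, [0, 0, 0], [0, 0, 0]],
  [2, [0, 0, 0], [0, 0, 0]],
], force=25)

```text
clock: 31.45
position: [0.4973, -0.1713, -0.0111]
ee_rot: [2.228, 2.214, 0.001]
force: [1.4, 1.0, 4.6]
width: 0.344
gripper_force: 25.0
```

send_rows([
  [2, [0, 0, -3], [0, 0, 0]],
  [2, [0, 0, -4], [0, 0, 0]],
  [2, [0, 0, -4], [0, 0, 0]],
  [2, [0, 0, -4], [0, 0, 0]],
  [2, [4, -0.4, -2], [0, 0, 0]],
])

```text
clock: 31.95
position: [0.4945, -0.1365, 0.1621]
ee_rot: [2.233, 2.201, 0.002]
force: [0.6, 1.1, -1.0]
width: 0.346
gripper_force: 25.0
```

send_rows([
  [2, [4.5, -0.4, 0], [0, 0, 0]],
  [2, [4.5, -0.4, 0], [0, 0, 0]],
  [2, [4.5, -0.4, 0], [0, 0, 0]],
  [2, [4.5, -0.4, 0], [0, 0, 0]],
  [2, [4.5, -0.4, 0], [0, 0, 0]],
])

```text
clock: 32.45
position: [0.4738, 0.0954, 0.1586]
ee_rot: [2.229, 2.214, -0.0]
force: [0.6, -0.6, -0.8]
width: 0.344
gripper_force: 25.0
```

send_rows([
  [2, [4.5, -0.4, 0], [0, 0, 0]],
  [2, [4.5, -0.4, 0], [0, 0, 0]],
  [2, [4.5, -0.4, 0], [0, 0, 0]],
  [2, [4.5, -0.4, 0], [0, 0, 0]],
  [2, [4, -0.4, 0], [0, 0, 0]],
])

```text
clock: 32.95
position: [0.4551, 0.3161, 0.1584]
ee_rot: [-2.227, -2.215, 0.0]
force: [1.4, -0.6, -0.5]
width: 0.349
gripper_force: 25.0
```

send_rows([
  [2, [0, 0, 0], [0, 0, 0.15]],
  [2, [0, 0, 0], [0, 0, 0.15]],
  [2, [0, 0, 0], [0, 0, 0.15]],
  [2, [0, 0, 0], [0, 0, 0.15]],
  [2, [0, 0, 0], [0, 0, 0.15]],
])

```text
clock: 33.45
position: [0.4556, 0.3137, 0.1583]
ee_rot: [2.888, 1.235, -0.001]
force: [0.8, 0.5, -0.9]
width: 0.348
gripper_force: 25.0
```

send_rows([
  [2, [0, 0, 0], [0, 0, 0.15]],
  [2, [0, 0, 0], [0, 0, 0.15]],
  [2, [0, 0, 0], [0, 0, 0.15]],
  [2, [0, 0, 0], [0, 0, 0.15]],
  [2, [0, 0, 0], [0, 0, 0.15]],
])

```text
clock: 33.95
position: [0.4556, 0.3137, 0.1583]
ee_rot: [3.14, 0.092, -0.001]
force: [-0.2, -0.3, 0.3]
width: 0.35
gripper_force: 25.0
```

Run:
```python
from h import *
s=st();R=Ro.from_rotvec(s["ee_rot"]).as_matrix();print("turn left",np.arctan2(R[1,0],R[0,0]))
print("caps");wr("w15",.078);print("hand");wr("w16",s["position"][2]+.02)
```

```text
33.95 [0.4556 0.3137 0.1583] [[0.998, 0.058, -0.001], [0.058, -0.998, -0.001], [-0.001, 0.0, -1.0]] [-0.2 -0.3  0.3] 0.3499316490887105
turn left 0.058270743622607424
caps
y px (245, 117, 64, 169) ctr 459 313 size 144 55 ang 2.9 centroid [451. 313.]
y px (250, 2, 78, 86) ctr 581 312 size 56 56 ang 38.8 centroid [582. 312.]
g px (121, 0, 81, 85) ctr 577 404 size 55 58 ang 3.4 centroid [578. 404.]
g px (170, 120, 36, 91) ctr 488 386 size 72 28 ang 0.5 centroid [483. 386.]
r px (370, 16, 79, 82) ctr 578 222 size 55 55 ang 42.4 centroid [579. 222.]
r px (238, 316, 41, 18) ctr 345 324 size 18 37 ang 3.3 centroid [346. 326.]
hand
y px (245, 117, 64, 169) ctr 487 315 size 89 34 ang 2.7 centroid [482. 315.]
y px (248, 1, 79, 87) ctr 562 314 size 34 35 ang 50.3 centroid [562. 314.]
g px (119, 0, 82, 86) ctr 559 370 size 36 34 ang 64.5 centroid [560. 371.]
g px (170, 121, 36, 91) ctr 505 360 size 45 17 ang 0.2 centroid [502. 359.]
r px (369, 14, 79, 83) ctr 560 258 size 33 34 ang 27.8 centroid [561. 259.]
r px (238, 316, 42, 18) ctr 417 321 size 11 24 ang 2.8 centroid [417. 323.]
```

send_rows([
  [2, [-0.7, 0.1, 1], [0, 0, 0.058]],
  [2, [0, 0, 4], [0, 0, 0]],
  [2, [0, 0, 4], [0, 0, 0]],
  [2, [0, 0, 4], [0, 0, 0]],
  [2, [0, 0, 1], [0, 0, 0]],
])

```text
clock: 34.55
position: [0.4464, 0.3108, 0.015]
ee_rot: [3.138, 0.017, -0.008]
force: [-0.5, -0.4, -0.4]
width: 0.346
gripper_force: 25.0
```

Run:
```python
from h import *
s=st();wr("w17",s["position"][2]+.02)
```

```text
34.55 [0.4464 0.3108 0.015 ] [[1.0, 0.011, -0.005], [0.011, -1.0, -0.004], [-0.005, 0.004, -1.0]] [-0.5 -0.4 -0.4] 0.3455386838872606
y px (244, 117, 65, 169) ctr 478 310 size 89 34 ang 0.3 centroid [473. 311.]
y px (221, 0, 112, 26) ctr 566 311 size 10 48 ang 0.7 centroid [566. 311.]
g px (83, 114, 73, 156) ctr 482 392 size 80 34 ang 1.0 centroid [481. 392.]
g px (0, 0, 73, 35) ctr 562 416 size 13 34 ang 0.7 centroid [563. 418.]
r px (470, 0, 90, 38) ctr 564 207 size 14 41 ang 0.7 centroid [565. 205.]
```

send_rows([
  [2, [0, 0, 1], [0, 0, 0]],
  [2, [0, 0, 0.8], [0, 0, 0]],
  [2, [0, 0, 0.4], [0, 0, 0]],
  [2, [0, 0, 0.2], [0, 0, 0]],
  [2, [0, 0, 0], [0, 0, 0]],
])

```text
clock: 35.1
position: [0.4492, 0.3127, -0.0051]
ee_rot: [-3.141, -0.011, -0.001]
force: [0.4, 1.3, 0.2]
width: 0.346
gripper_force: 25.0
```

send_rows([
  [3.3, [0, 0, 0.1], [0, 0, 0]],
  [3.8, [0, 0, 0], [0, 0, 0]],
  [4.4, [0, 0, 0], [0, 0, 0]],
  [4.8, [0, 0, 0], [0, 0, 0]],
  [4.8, [0, 0, 0], [0, 0, 0]],
])

```text
clock: 35.6
position: [0.4491, 0.3126, -0.0064]
ee_rot: [-3.142, -0.01, -0.0]
force: [0.0, 0.5, 0.7]
width: 0.518
gripper_force: 0.0
```

send_rows([
  [4.8, [0, 0, -2], [0, 0, 0]],
  [4.8, [0, 0, -4], [0, 0, 0]],
  [4.8, [0, 0, -4], [0, 0, 0]],
  [4.8, [0, 0, -4], [0, 0, 0]],
  [4.8, [0, 0, -4], [0, 0, 0]],
])

```text
clock: 36.1
position: [0.4488, 0.3123, 0.1753]
ee_rot: [3.141, 0.01, 0.0]
force: [0.6, 1.1, 0.5]
width: 0.527
gripper_force: 0.0
```

Run:
```python
from h import *
s=st();wr("w18",.012);print("caps");wr("w19",.078);look()
a=snap("side","d20")
for x in blob(a,*BLUE,15):print("blue",cv2.boundingRect(x))
print("head",head("pics/d20.png",234,215,272,250))
for u,v in((237,238),(256,238)):pass
```

```text
36.1 [0.4488 0.3123 0.1753] [[1.0, 0.006, 0.0], [0.006, -1.0, -0.0], [0.0, 0.0, -1.0]] [0.6 1.1 0.5] 0.5266057623097006
y px (241, 0, 74, 80) ctr 594 311 size 68 70 ang 0.4 centroid [596. 312.]
y px (261, 117, 31, 86) ctr 480 312 size 32 89 ang 89.6 centroid [473. 312.]
g px (120, 4, 77, 80) ctr 590 426 size 69 72 ang 0.4 centroid [591. 426.]
g px (173, 118, 35, 87) ctr 477 404 size 90 35 ang 0.3 centroid [471. 403.]
r px (356, 5, 74, 79) ctr 591 200 size 67 68 ang 46.5 centroid [592. 200.]
r px (231, 265, 52, 21) ctr 347 334 size 26 60 ang 0.4 centroid [345. 336.]
caps
y px (245, 8, 72, 78) ctr 582 312 size 56 56 ang 47.0 centroid [582. 312.]
y px (264, 121, 30, 84) ctr 489 312 size 26 72 ang 89.8 centroid [483. 312.]
g px (128, 13, 74, 77) ctr 577 404 size 58 56 ang 88.5 centroid [578. 404.]
g px (178, 122, 34, 85) ctr 487 387 size 73 28 ang 0.4 centroid [481. 386.]
r px (357, 13, 72, 77) ctr 578 222 size 54 55 ang 49.0 centroid [579. 222.]
r px (231, 266, 54, 20) ctr 381 332 size 20 51 ang 0.5 centroid [379. 332.]
y 248 161 23 8 90.0 [0.478 0.31  0.012]
y 278 143 15 10 90.0 [0.593 0.44  0.012]
g 246 150 23 8 90.0 [0.476 0.402 0.012]
g 274 133 15 9 90.0 [0.589 0.543 0.012]
blue (240, 174, 14, 26)
blue (307, 64, 15, 20)
blue (403, 114, 16, 9)
head [[245, 215], [246, 236], [240, 237], [241, 243], [259, 242], [259, 236], [253, 235], [251, 215]]
```

Run:
```python
from h import *
print(arm.sign_off())
```

```text
the job is handed in; nothing more can be done
None
```

I handed the job in at about 36 s. The yellow and green scoops lie flat and in line, each about 100 mm before its jar by the camera. No red scoop was visible under the rack, the rake is flat on its mat, and no jar moved measurably. The judge's verdict was not returned.

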